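Take the module pile apart and set up the amplifier for test

TASK

Take the pile of receiver modules apart: stand the round can in the round tray and the square can in the square tray, and lay the amplifier flat in the long tray, either way round. Then put the finned heat sink on top of the amplifier, fins up, centred and in line with it, with its notch round the amplifier's key so that it lies flush. Never lay or tip the cans over, and let go of everything at the end.

Things in the scene. Friction and masses are not known exactly. Their poses are not given: they have to be found in the camera images.
- round_can: Plain round aluminium filter can, an upright cylinder 36 mm in diameter and 45 mm tall, about 90 g; a small dark disc marks the top centre. Starts standing on the amplifier, about 46 mm from the square can (either of them may be nearer the key). Origin: centre of its underside, z up.
- square_can: Plain square aluminium filter can, 36 x 36 mm and 45 mm tall, about 90 g. Starts standing on the amplifier beside the round can, its sides within about 7 degrees of the amplifier's. Origin: centre of its underside; x and y along its sides, z up.
- amplifier: Amplifier module: a flat grey box 118 mm long (its x), 54 mm wide (its y), 30 mm high, about 0.35 kg. A dark locating key, 12 mm long (x), 13 mm wide (y) and 8 mm high, stands on its top near the +x end, centred 48 mm from the middle along +x. Starts lying on the heat sink's fins, under the two cans, within about 5 degrees of the heat sink's direction, key end over the notch end. Origin: centre of the underside, z up.
- heatsink: Bare aluminium heat sink at the bottom of the pile: 150 mm long (its x), 58 mm wide (y), 30 mm high, about 0.4 kg: a 10 mm thick base plate below, five fins 20 mm tall along x on top of it; the outer two are 6 mm thick, run the full length and are flush with the sides. A notch 22 mm wide (y), 41 mm long and open at the end, goes through the base plate in the middle of the +x end (from x = +34 to +75 mm); the middle fin stops at it. Origin: centre of the underside, z up.
- round_tray: Fixed shallow round grey tray with a black floor on the bench, 66 mm outside and 56 mm inside diameter; floor 4 mm thick, rim 9 mm high over the bench. Origin: centre of its underside, on the bench.
- square_tray: Fixed shallow square grey tray with a black floor, 64 mm outside and 54 mm inside; floor 4 mm thick, rim 9 mm high over the bench. It may be turned. Origin: centre of its underside; x and y along its sides.
- long_tray: Fixed shallow oblong grey tray with a black floor, inside 134 mm (its x) by 70 mm (its y), 144 x 80 mm outside; floor 4 mm thick, rim 9 mm high over the bench. Origin: centre of its underside.
Mind the look-alikes: they are no part of the job. Leave any purple look-alike of the square_can alone.

How it is judged (in metres and radians):
At the end, for the whole second after the job is handed in: Cans upright on their trays' floors and amplifier flat on the long tray's (14 mm, amplifier 0.25 rad); heat sink flat on the amplifier, undersides 27 to 32.5 mm apart so the key is in the notch, within 14 mm lengthwise, 10 mm crosswise, 0.2 rad; all at rest (horizontal distance between round_can and round_tray below 0.014 m and z of round_can in the frame of round_tray between 0.001 and 0.007 m and angle between each of round_can, square_can's own z axis and vertical below 0.08 rad and linear speed of each of round_can, square_can, amplifier, heatsink below 0.02 m/s and angular speed of each of round_can, square_can, amplifier, heatsink below 0.2 rad/s and horizontal distance between square_can and square_tray below 0.014 m and z of square_can in the frame of square_tray between 0.001 and 0.007 m and horizontal distance between amplifier and long_tray below 0.014 m and z of amplifier in the frame of long_tray between 0.001 and 0.007 m and angle between each of amplifier, heatsink's own z axis and vertical below 0.06 rad and angle between the x axis of amplifier and the x axis of long_tray, either way round below 0.25 rad and z of heatsink in the frame of amplifier between 0.027 and 0.0325 m and x of heatsink in the frame of amplifier between -0.014 and 0.014 m and y of heatsink in the frame of amplifier between -0.01 and 0.01 m and angle between the x axis of heatsink and the x axis of amplifier, either way round below 0.2 rad); the robot touches nothing.
It fails at once if a can is tipped over (more than 0.7 rad) (angle between any of round_can, square_can's own z axis and vertical above 0.7 rad).
It also fails if it takes over 120 s, if anything falls off the work surface, if the arm or the gripper's body presses on something with over 40 N, if the wrist force passes 120 N, or if a joint passes its speed limit or range.

ROBOT

A 6-joint arm with a two-finger parallel gripper is mounted at the origin on the work surface. World frame = base frame: x ahead of the robot, y to its left, z up, the work surface at z = 0. Lengths are in mm, angles in rad, forces in N, time in s.
With the tool pointing down it reaches from about 275 to 750 mm from the base axis. Payload 10.2 kg.
Tool frame: the origin (TCP) lies midway between the tips of the shut fingers; the grasp point (between the pads) lies 19 mm behind it (ctrl.grip_depth is the distance from the TCP to the grasp point, in mm); y points along the fingers, x is the direction in which the jaws open and shut, and the axes are right-handed (so a half turn about y gives the same grasp; the last joint's range is limited). The gripper opens to 85 mm and grips with 20 to 120 N. Pads are 22 mm wide; open, the fingers measure 114 mm over their backs; the gripper's body (76 mm by 85 mm) begins 54 mm behind the grasp point. The pads swing forward as they close: fully open they stand 13 mm farther back than shut.
Start: joints at [-1.38, 0.313, 1.498, -0, 1.331, -0.223], TCP at [211.086, -480.701, 231.294] pointing down, gripper open.
Joint ranges: [-2.94, 2.94], [-0.97, 2.17], [0.19, 2.56], [-1.23, 4.37], [0.02, 3.11], [-2.88, 2.88]. Speed limits (rad/s): [2.39, 2.39, 3.01, 3.14, 3.14, 3.14].

INTERFACE

Orientations are given as a unit quaternion [w, x, y, z].
In Python, from rig import ctrl gives the robot as it stands. The module is installed in compiled form; this text tells all that it offers.
- The arm moves only by the tool drive_tool, never from a script. Its arguments are lists of equal length, an entry for each row: "gripper": the closure, from 0 (fully open) to 1 (shut); "offset": the shift along the tool's x, y, z in m, a list of three; "turn": the turn about the tool's y in degrees. In form: {"gripper": [gripper, ...], "offset": [[tx, ty, tz], ...], "turn": [turn, ...]}. A call has 1 to 20 rows; each row shifts and turns the commanded pose from where the row before left it, along the tool's axes as they then stand; what a row does not reach is not made up. A row lasts 1/12 s, in which the tool goes at most 41.7 mm and 7.16 degrees, less where a joint would pass 70% of its speed; a pose out of reach is approached as far as the arm can. A call is refused whole if a number of a shift passes 0.0417 or a number of a turn 7.16, either way. A call with a gripper value outside its range is refused whole. The fingers move at their own pace and stop on an object; "force" is the grip in N (left out, the last holds). Time passes only in rows, so rows that do not move let the fingers close. It gives the time, the measured TCP pose, the force and the opening at its end, in the units of the state.
- ctrl.sense(): the state, without advancing time (a new reading comes with each control period).
- ctrl.capture(name): name is "scene" or "top"; returns (picture, depth): 420x560x3 uint8, red, green, blue; 420x560 float32, mm along the optical axis (not along the pixel's ray), 0 where there is no reading.
- ctrl.camera_params(name): a dict with "fovy" (degrees; the focal length in pixels is half the picture's height over the tangent of half this angle, whatever the lens; pixels are square), "cx", "cy" (the principal point, pixels), "distortion" ([k1, k2, p1, p2, k3] as OpenCV has them; the pictures are not rectified), "view" (4x4, takes a point from world to camera coordinates). Camera axes: x right, y down, z forward; pixel columns grow to the right and rows downward; lengths in mm; the calibration is good to about 2 mm. A picture is of the moment at which its call begins. camera_params takes no time and is no camera call.
- ctrl.finish_job(): hands the job in, once; it reports no verdict.
Trained networks look in the newest picture that a camera, given by its name, has taken for a name from the list of things; names that differ only in an ending like _2 or _b are one class to them, and where a whole thing is asked for, a point or a joint stands for the part that bears it (a point fixed in the world has none). Each returns a list of dicts, best first, with "score" (0 to 1); they miss things now and then, are a little off and sometimes report something else, mostly with a low value. They report only what shows in the picture. A call takes as long as a camera call. They do not tell look-alikes from the thing itself.
- ctrl.boxes_of(camera, query): "centre" ([x, y, z] in mm, in the coordinates of the camera as it stood for that picture, good to about 4 mm: the middle of the surface that is visible of it).
- ctrl.regions_of(camera, query): "mask" (420x560 bool, what is visible of it).
- ctrl.pinpoint(camera, query): "centre" ([x, y, z] in mm, in the coordinates of the camera as it stood for that picture, good to about 4 mm: a listed point, or the origin of a listed thing).
The state is a dict: "time_s": time; "joints": joint angles; "dq": joint speeds; "tau": joint torques, N m; "eef_pos": TCP position; "ee_rot": TCP orientation; "force": force on the tool from outside, world axes, zero at the start; "wrist_torque": the same for the moment, N m; "grip_width": opening from 0.0 (shut) to 1.0 (fully open).
Only numpy, scipy, OpenCV 4.12 (cv2) and the standard library are available. Lean on these libraries where they do the work, as an engineer would, in place of code of your own. Each camera call takes 0.05 s, during which the arm holds its last target.

## Working session

There is one attempt and no reset: what is moved stays moved. The work goes in short steps, Python scripts to look and compute and a tool call to move; the robot and the scene stay as the last step left them, time stands still between calls to the robot, and variables do not carry over. Pictures are saved under pics/ and viewed, and the job is handed in when it is done.

Besides the shell and the picture viewer there is one more tool, called after "Request:" as name(argument=value, ...) on one line, values as JSON. drive_tool: Moves the arm, as the interface text tells. Its arguments: {"type":"object","properties":{"gripper":{"type":"array","items":{"type":"number"}},"offset":{"type":"array","items":{"type":"array","items":{"type":"number"}}},"turn":{"type":"array","items":{"type":"number"}},"force":{"type":"number"}},"required":["gripper","offset","turn"]}

```bash
mkdir -p pics; ls
cat > h.py <<'E'
import numpy as np, cv2
from rig import ctrl
def cam(n):
    p=ctrl.camera_params(n); f=210/np.tan(np.radians(p["fovy"])/2)
    K=np.array([[f,0,p["cx"]],[0,f,p["cy"]],[0,0,1.]]); return K,np.array(p["distortion"],float),np.array(p["view"],float)
def cloud(n,d):
    K,D,V=cam(n); h,w=d.shape
    u,v=np.meshgrid(np.arange(w),np.arange(h))
    q=cv2.undistortPoints(np.stack([u,v],-1).reshape(-1,1,2).astype(float),K,D).reshape(h,w,2)
    P=np.concatenate([q*d[...,None],d[...,None]],-1)
    W=(P-V[:3,3])@V[:3,:3]; W[d<=0]=np.nan; return W
def toworld(n,c):
    V=cam(n)[2]; return (np.array(c)-V[:3,3])@V[:3,:3]
def proj(n,P):
    K,D,V=cam(n); r=cv2.Rodrigues(V[:3,:3])[0]
    return cv2.projectPoints(np.array(P,float).reshape(-1,1,3),r,V[:3,3],K,D)[0].reshape(-1,2)
def save(name,img,scale=1):
    img=cv2.resize(img,None,fx=scale,fy=scale,interpolation=cv2.INTER_CUBIC); cv2.imwrite("pics/"+name,img[...,::-1])
E
python3 - <<'E'
from h import *
s=ctrl.sense(); print({k:np.round(v,3) for k,v in s.items()}, ctrl.grip_depth)
for n in("scene","top"):
    im,d=ctrl.capture(n); save(n+"0.png",im,1.4); np.savez("c_%s0.npz"%n,im=im,d=d)
    K,D,V=cam(n); print(n,K[0,0],D,-V[:3,:3].T@V[:3,3])
    for q in["round_can","square_can","amplifier","heatsink","round_tray","square_tray","long_tray"]:
        for r in ctrl.pinpoint(n,q)[:4]:
            w=toworld(n,r["centre"]); print(n,q,round(r["score"],2),w.round(0),proj(n,w).round(0))
E
```

```text
pics
{'time_s': np.float64(0.0), 'joints': array([-1.38 ,  0.313,  1.498, -0.   ,  1.331, -0.223]), 'dq': array([0.002, 0.001, 0.002, 0.   , 0.001, 0.001]), 'tau': array([-1.0000e-03, -4.1227e+01, -2.5974e+01, -0.0000e+00,  4.0000e-03,
       -0.0000e+00]), 'eef_pos': array([ 211.047, -480.418,  230.72 ]), 'ee_rot': array([ 0.592, -0.592,  0.387, -0.386]), 'force': array([0.45 , 0.05 , 0.576]), 'wrist_torque': array([ 0.033,  0.019, -0.053]), 'grip_width': np.float64(1.001)} 18.700000000000003
scene 546.9628674119979 [-0.06946965  0.          0.          0.          0.        ] [1272.96058801  108.62734361  634.18021701]
scene round_can 0.7 [ 585. -241.   56.] [[160. 217.]]
scene square_can 0.96 [ 541. -216.   60.] [[182. 203.]]
scene square_can 0.79 [ 559. -115.   -2.] [[236. 243.]]
scene square_can 0.67 [ 652. -115.    1.] [[222. 277.]]
scene square_can 0.66 [ 433. -275.    5.] [[175. 190.]]
scene amplifier 0.85 [ 572. -232.   31.] [[169. 225.]]
scene heatsink 0.97 [ 573. -231.    1.] [[171. 239.]]
scene round_tray 0.87 [485. -40.   2.] [[285. 221.]]
scene long_tray 0.71 [574. 211.   1.] [[422. 271.]]
top 464.3198146401381 [0.00643239 0.         0.         0.         0.        ] [412.40853839 -26.15253177 872.14806312]
top round_can 0.84 [ 584. -237.   55.] [[424. 192.]]
top square_can 0.95 [ 545. -212.   56.] [[411. 214.]]
top square_can 0.94 [ 428. -274.    0.] [[442. 282.]]
top square_can 0.84 [ 649. -109.   -1.] [[348. 167.]]
top square_can 0.72 [ 554. -111.    3.] [[350. 214.]]
top amplifier 0.78 [ 573. -241.   31.] [[423. 201.]]
top amplifier 0.25 [662.  46.   1.] [[268. 161.]]
top heatsink 0.78 [ 566. -232.   -1.] [[414. 208.]]
top heatsink 0.51 [ 585. -238.   58.] [[425. 191.]]
top round_tray 0.58 [486. -32.   2.] [[309. 251.]]
top square_tray 0.87 [663.  45.  -1.] [[268. 161.]]
top long_tray 0.72 [578. 217.   3.] [[178. 204.]]
```

View pics/scene0.png

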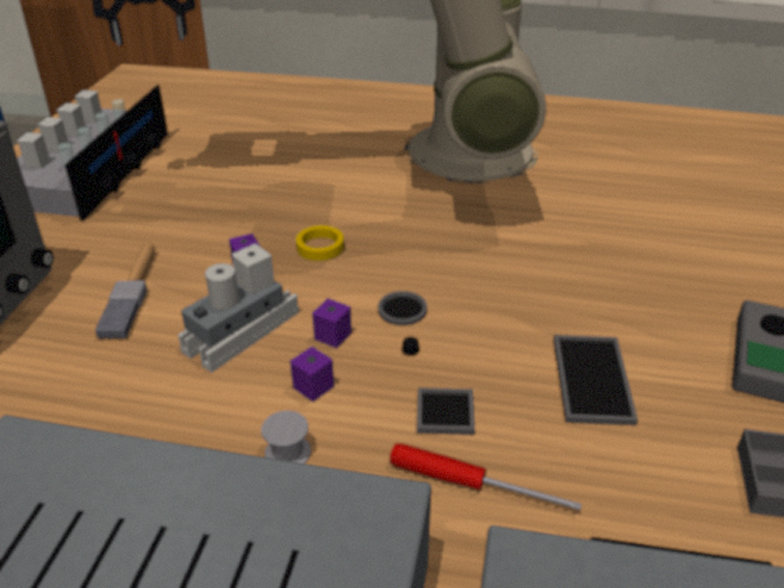

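View pics/top0.png

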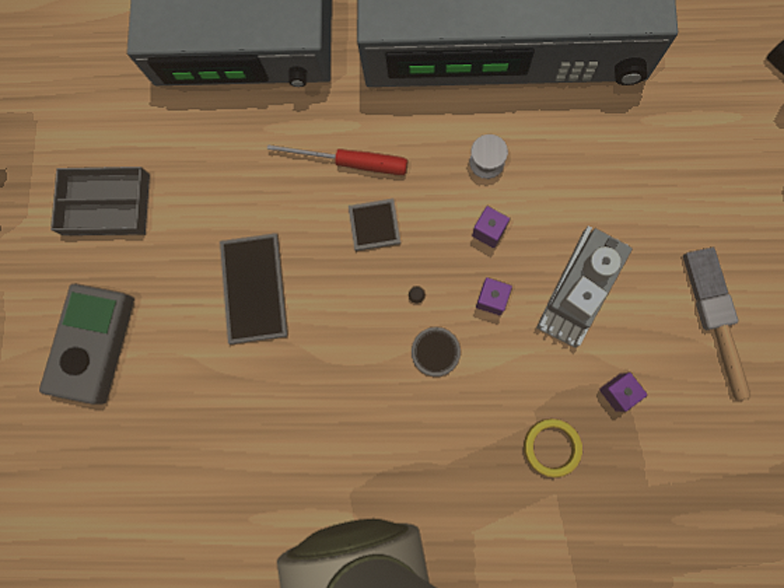

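The scene view (1.4×) shows the pile at about (235,310), with the round can (222,285) in front and the square can (253,268) behind. The yellow ring, three purple cubes (244,245), (332,322) and (312,373), and the grey spool (286,438) aren't part of the job. In the top view the pile is at (585,285). The trays are round (436,351), square (374,225) and long (253,288). Next I'll measure precisely from depth.

Run:
```python
from h import *
from scipy.spatial.transform import Rotation as R
s=ctrl.sense(); w,x,y,z=s["ee_rot"]; print("tool axes cols\n",R.from_quat([x,y,z,w]).as_matrix().round(3))
for n in("top","scene"):
    c=np.load("c_%s0.npz"%n); W=cloud(n,c["d"]); im=c["im"]
    xy=W[...,:2]; Z=W[...,2]
    print(n,"bench z", np.nanmedian(Z[(abs(W[...,0]-560)<100)&(abs(W[...,1]-100)<15)]))
    near=(np.hypot(W[...,0]-570,W[...,1]+232)<110)
    hist=np.histogram(Z[near],bins=np.arange(-5,120,5)); print(dict(zip(hist[1][:-1],hist[0])))
    m=(near&(Z>98)).astype(np.uint8)
    k,l,st,ce=cv2.connectedComponentsWithStats(m)
    for i in range(1,k):
        if st[i,4]<20: continue
        P=xy[l==i].astype(np.float32); print("can",st[i],np.nanmedian(Z[l==i]),P.mean(0),cv2.minAreaRect(P))
    for lo,hi,nm in((53,64,"amp"),(23,34,"fin top")):
        mm=near&(Z>lo)&(Z<hi)&(W[...,1]<-140); P=xy[mm].astype(np.float32); print(nm,len(P),cv2.minAreaRect(P))
    # trays
    g=im.astype(int)
    for nm,c0,r in(("round",(485,-36),45),("square",(663,45),55),("long",(576,214),100)):
        dark=(g.max(-1)<60)&(np.hypot(W[...,0]-c0[0],W[...,1]-c0[1])<r)&(Z<12)
        k,l,st,ce=cv2.connectedComponentsWithStats(dark.astype(np.uint8)); i=1+np.argmax(st[1:,4])
        P=xy[l==i].astype(np.float32); print(nm,st[i],np.nanmedian(Z[l==i]).round(1),cv2.minAreaRect(P), cv2.fitEllipse(P[cv2.convexHull(P,returnPoints=False)[:,0]]) if nm=="round" else "")
c=np.load("c_top0.npz");save("pile_top.png",c["im"][140:270,360:480],5)
c=np.load("c_scene0.npz");save("pile_scene.png",c["im"][160:270,110:230],5)
```

```text
tool axes cols
 [[ 0.402  0.     0.916]
 [-0.916  0.     0.402]
 [-0.    -1.     0.   ]]
top bench z -0.5267006872281171
{np.int64(-5): np.int64(4854), np.int64(0): np.int64(2677), np.int64(5): np.int64(166), np.int64(10): np.int64(106), np.int64(15): np.int64(49), np.int64(20): np.int64(36), np.int64(25): np.int64(244), np.int64(30): np.int64(107), np.int64(35): np.int64(33), np.int64(40): np.int64(83), np.int64(45): np.int64(52), np.int64(50): np.int64(40), np.int64(55): np.int64(595), np.int64(60): np.int64(277), np.int64(65): np.int64(85), np.int64(70): np.int64(35), np.int64(75): np.int64(44), np.int64(80): np.int64(36), np.int64(85): np.int64(41), np.int64(90): np.int64(42), np.int64(95): np.int64(34), np.int64(100): np.int64(601), np.int64(105): np.int64(232), np.int64(110): np.int64(0)}
can [421 176  23  21 364] 104.17902877840564 [ 584.05896 -238.76024] ((584.3917236328125, -239.40524291992188), (34.39823532104492, 34.895442962646484), 9.373880386352539)
can [404 197  30  29 484] 104.18818800684154 [ 541.9383  -214.15703] ((542.3222045898438, -214.80030822753906), (36.141414
[... 1883 characters left out ...]
 -233.7633056640625), (56.90092086791992, 117.62261199951172), 59.92549514770508)
fin top 597 ((570.41943359375, -228.63671875), (61.4681396484375, 152.67445373535156), 60.558067321777344)
round [273 211  29  17 365] 4.9 ((482.0167236328125, -36.21832275390625), (51.14320755004883, 49.51219940185547), 56.282081604003906) ((483.02874755859375, -36.232940673828125), (49.56275177001953, 52.98491668701172), 172.58099365234375)
square [301 280  35  24 778] 5.8 ((660.1595458984375, 46.445194244384766), (55.686798095703125, 53.39497756958008), 9.489598274230957) 
long [ 400  242   51   56 2189] 5.6 ((570.8472290039062, 212.56741333007812), (132.81028747558594, 70.34252166748047), 7.545717239379883)
```

View pics/pile_top.png

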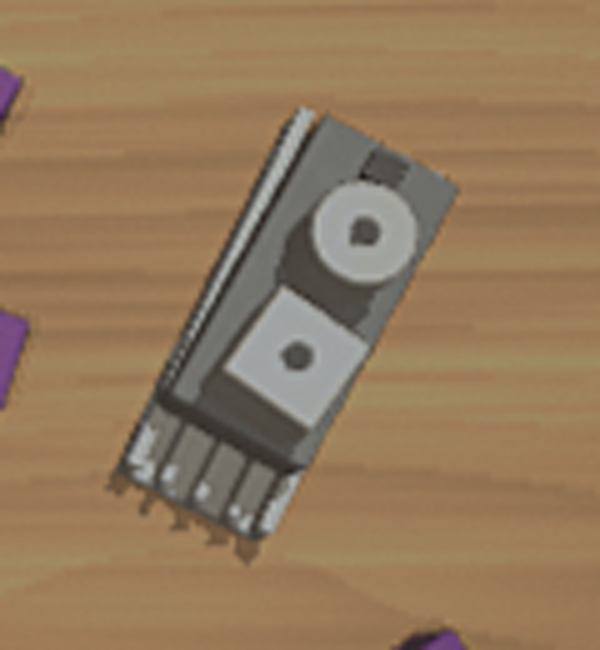

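View pics/pile_scene.png

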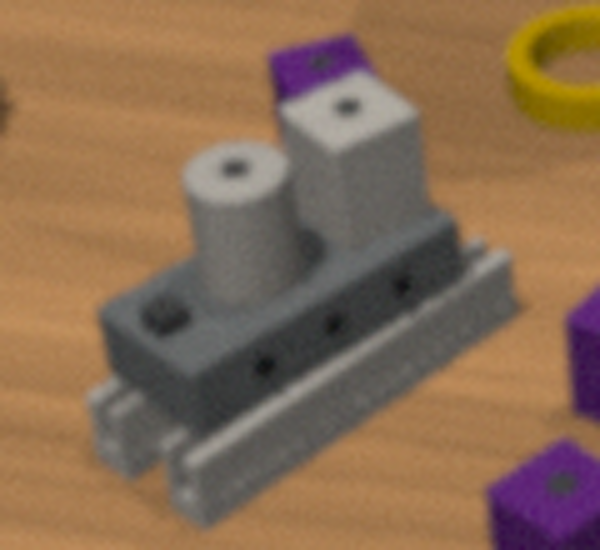

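The enlarged crops show the key (crop 387,165) at the +x/−y end beside the round can. The square can sits at the other end and is turned about 7° from the amplifier. Both cans in the job are bare aluminium, and the purple cubes are off the pile.

The estimates below average both cameras, in world mm:

| Thing | Position (mm) | Yaw |
|---|---|---|
| Round can | (585.2, −238.3) | – |
| Square can | (542.6, −214.8) | −37.5° |
| Amplifier | (574.6, −233.8) | −30.5° |
| Heat sink | (570.3, −229.5) | about −29° |
| Round tray | (485.8, −35.8) | – |
| Square tray | (663, 47) | 9° |
| Long tray | (575, 213.5) | 7.6° |

The heights all agree with the given sizes.

```bash
cat > go.py <<'E'
import sys
from h import *
from scipy.spatial.transform import Rotation as R
def st():
    s=ctrl.sense(); w,x,y,z=s["ee_rot"]; M=R.from_quat([x,y,z,w]).as_matrix()
    return s,np.degrees(np.arctan2(M[1,0],M[0,0])),M
def plan(x,y,z,phi):
    s,f,M=st(); p=s["eef_pos"]; t=-((phi-f+180)%360-180)
    print("t",s["time_s"].round(2),"at",p.round(1),"phi",round(f,2),"F",s["force"].round(1),"w",round(float(s["grip_width"]),3),"j",s["joints"].round(2))
    print("turn",round(t,2))
    a=np.radians(phi); X=np.array([np.cos(a),np.sin(a)]);Z=np.array([-np.sin(a),np.cos(a)])
    d=np.array([x,y])-p[:2]; print("after turn: shift mm x,y,z:",(X@d).round(1),(p[2]-z).round(1),(Z@d).round(1))
if __name__=="__main__": plan(*map(float,sys.argv[1:]))
E
python3 go.py 585.2 -238.3 160 -120.5
```

```text
Traceback (most recent call last):
  File "go.py", line 13, in <module>
    if __name__=="__main__": plan(*map(float,sys.argv[1:]))
                             ~~~~^^^^^^^^^^^^^^^^^^^^^^^^^^
  File "go.py", line 9, in plan
    print("t",s["time_s"].round(2),"at",p.round(1),"phi",round(f,2),"F",s["force"].round(1),"w",round(float(s["grip_width"]),3),"j",s["joints"].round(2))
              ^^^^^^^^^^^^^^^^^
AttributeError: 'float' object has no attribute 'round'
```

Request:
drive_tool(gripper=[0,0,0,0,0,0,0,0], offset=[[0,0,0],[0,0,0],[0,0,0],[0,0,0],[0,0,0],[0,0,0],[0,0,0],[0,0,0]], turn=[6.8,6.8,6.8,6.8,6.8,6.8,6.8,6.6], force=40)

```text
time_s: 1.47
eef_pos: [211.1, -480.7, 231.3]
ee_rot: [0.349, -0.349, 0.615, -0.615]
force: [-0.3, 1.0, 0.6]
grip_width: 1.005
```

```bash
python3 go.py 585.2 -238.3 160 -120.5
```

```text
Traceback (most recent call last):
  File "go.py", line 13, in <module>
    if __name__=="__main__": plan(*map(float,sys.argv[1:]))
                             ~~~~^^^^^^^^^^^^^^^^^^^^^^^^^^
  File "go.py", line 9, in plan
    print("t",s["time_s"].round(2),"at",p.round(1),"phi",round(f,2),"F",s["force"].round(1),"w",round(float(s["grip_width"]),3),"j",s["joints"].round(2))
              ^^^^^^^^^^^^^^^^^
AttributeError: 'float' object has no attribute 'round'
```

```bash
sed -i 's/s=ctrl.sense(); w,x/s={k:np.array(v,float) for k,v in ctrl.sense().items()}; w,x/; s/round(float(s\["grip_width"\]),3)/s["grip_width"].round(3)/' go.py; python3 go.py 585.2 -238.3 160 -120.5
```

```text
t 1.47 at [ 211.1 -480.7  231.3] phi -120.83 F [-0.3  1.   0.6] w 1.005 j [-1.38  0.31  1.5  -0.    1.33  0.73]
turn -0.33
after turn: shift mm x,y,z: -398.7 71.3 199.3
```

Request:
drive_tool(gripper=[0,0,0,0,0,0,0,0,0,0,0,0,0,0,0], offset=[[0,0,0],[-0.0307,0.0055,0.0153],[-0.0307,0.0055,0.0153],[-0.0307,0.0055,0.0153],[-0.0307,0.0055,0.0153],[-0.0307,0.0055,0.0153],[-0.0307,0.0055,0.0153],[-0.0307,0.0055,0.0153],[-0.0307,0.0055,0.0153],[-0.0307,0.0055,0.0153],[-0.0307,0.0055,0.0153],[-0.0307,0.0055,0.0153],[-0.0307,0.0055,0.0153],[-0.0307,0.0055,0.0153],[0,0,0]], turn=[-0.3,0,0,0,0,0,0,0,0,0,0,0,0,0,0])

```text
time_s: 2.72
eef_pos: [586.8, -231.8, 158.1]
ee_rot: [0.355, -0.355, 0.612, -0.611]
force: [-0.2, 0.2, -1.0]
grip_width: 1.001
```

```bash
python3 go.py 585.2 -238.3 68 -120.5
```

```text
t 2.72 at [ 586.8 -231.8  158.1] phi -119.69 F [-0.2  0.2 -1. ] w 1.001 j [-0.56  0.61  1.25  0.    1.29  1.53]
turn 0.81
after turn: shift mm x,y,z: 6.4 90.1 1.9
```

Request:
drive_tool(gripper=[0,0], offset=[[0,0,0],[0,0,0]], turn=[0,0])

```text
time_s: 2.88
eef_pos: [583.4, -236.0, 159.7]
ee_rot: [0.353, -0.353, 0.613, -0.612]
force: [-0.1, 0.3, -0.2]
grip_width: 1.001
```

```bash
python3 go.py 585.2 -238.3 68 -120.5
```

```text
t 2.88 at [ 583.4 -236.   159.7] phi -120.05 F [-0.1  0.3 -0.2] w 1.001 j [-0.57  0.6   1.25 -0.    1.29  1.53]
turn 0.45
after turn: shift mm x,y,z: 1.1 91.7 2.7
```

Request:
drive_tool(gripper=[0,0,0,0,0,0,0,0], offset=[[0.001,0.01,0.0025],[0,0.02,0],[0,0.02,0],[0,0.02,0],[0,0.012,0],[0,0.008,0],[0,0,0],[0,0,0]], turn=[0.4,0,0,0,0,0,0,0])

```text
time_s: 3.55
eef_pos: [585.4, -238.4, 70.3]
ee_rot: [-0.35, 0.35, -0.614, 0.614]
force: [0.9, 0.1, 0.7]
grip_width: 0.999
```

```bash
python3 go.py 585.2 -238.3 68 -120.5
python3 - <<'E'
from h import *
im,d=ctrl.capture("scene"); save("g1.png",im[120:290,90:260],4)
E
```

```text
t 3.55 at [ 585.4 -238.4   70.3] phi -120.61 F [0.9 0.1 0.7] w 0.999 j [-0.57  0.7   1.33 -0.    1.11  1.53]
turn -0.11
after turn: shift mm x,y,z: 0.1 2.3 -0.2
```

View pics/g1.png

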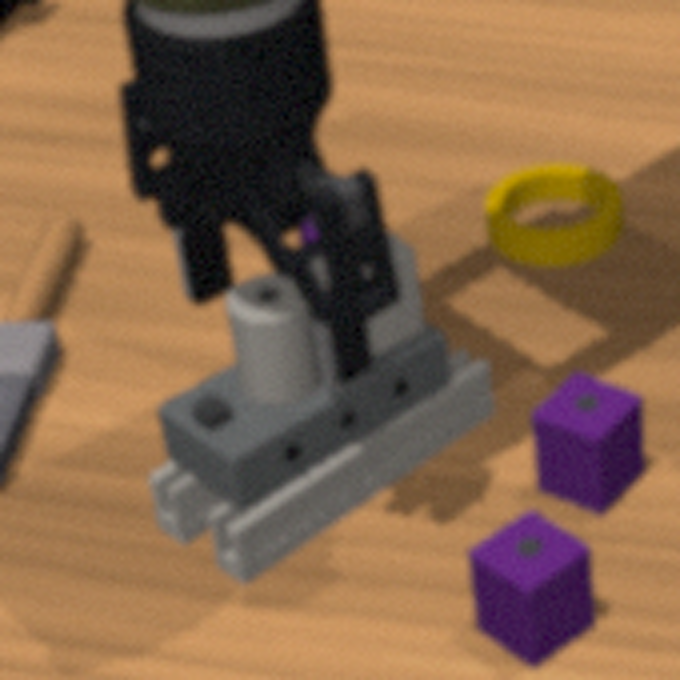

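The fingers straddle the round can, one on each side (crop 205,260 and 350,340). Closing.

Request:
drive_tool(gripper=[0.3,0.5,1,1,1,1,1,1], offset=[[0,0,0],[0,0,0],[0,0,0],[0,0,0],[0,0,0],[0,0,0],[0,0,0],[0,0,0]], turn=[0,0,0,0,0,0,0,0], force=40)

```text
time_s: 4.27
eef_pos: [585.6, -238.0, 70.3]
ee_rot: [-0.351, 0.35, -0.614, 0.614]
force: [0.4, 0.2, 5.9]
grip_width: 0.408
```

Request:
drive_tool(gripper=[1,1,1,1,1,1], offset=[[0,-0.005,0],[0,-0.01,0],[0,-0.015,0],[0,-0.015,0],[0,0,0],[0,0,0]], turn=[0,0,0,0,0,0])

```text
time_s: 4.77
eef_pos: [585.5, -238.0, 115.4]
ee_rot: [-0.351, 0.35, -0.614, 0.615]
force: [-0.0, -0.1, -1.8]
grip_width: 0.409
```

```bash
python3 go.py 485.8 -35.8 60 -120.5
python3 - <<'E'
from h import *
im,d=ctrl.capture("scene"); save("g2.png",im[100:290,90:280],4)
E
```

```text
t 4.77 at [ 585.5 -238.   115.4] phi -120.59 F [-0.  -0.1 -1.8] w 0.409 j [-0.57  0.65  1.29  0.    1.2   1.53]
turn -0.09
after turn: shift mm x,y,z: -123.6 55.4 -188.6
```

View pics/g2.png

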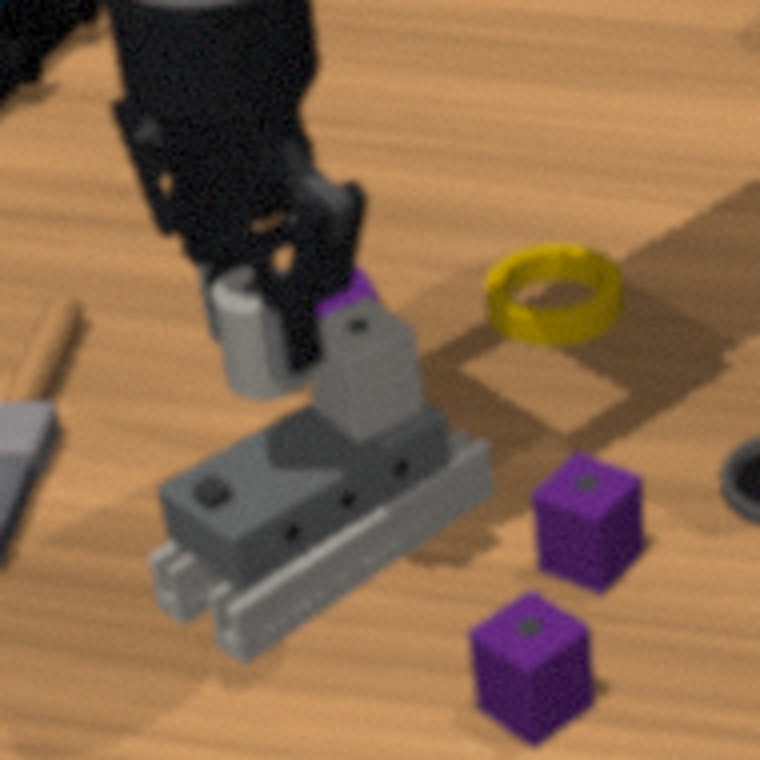

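The round can is held upright (crop 250,335), and the square can is still standing (368,370). I'll lift higher and carry it over.

Request:
drive_tool(gripper=[1,1,1,1,1,1,1,1,1,1,1,1,1,1], offset=[[0,-0.02,0],[0,-0.025,0],[-0.0103,0,-0.0157],[-0.0206,0,-0.0314],[-0.0206,0,-0.0314],[-0.0206,0,-0.0314],[-0.0206,0,-0.0314],[-0.0206,0.015,-0.0314],[-0.0103,0.025,-0.0157],[0,0.03,0],[0,0.03,0],[0,0,0],[0,0,0],[0,0,0]], turn=[0,0,0,0,0,0,0,0,0,0,0,0,0,0])

```text
time_s: 5.98
eef_pos: [486.7, -36.0, 60.9]
ee_rot: [-0.351, 0.35, -0.614, 0.615]
force: [-0.1, -0.6, -0.8]
grip_width: 0.407
```

```bash
python3 go.py 485.8 -35.8 14.3 -120.5
python3 - <<'E'
from h import *
im,d=ctrl.capture("scene"); save("g3.png",im[100:290,200:390],4)
E
```

```text
t 5.98 at [486.7 -36.   60.9] phi -120.61 F [-0.1 -0.6 -0.8] w 0.407 j [-0.31  0.45  1.81  0.    0.89  1.79]
turn -0.11
after turn: shift mm x,y,z: 0.3 46.6 -0.9
```

View pics/g3.png

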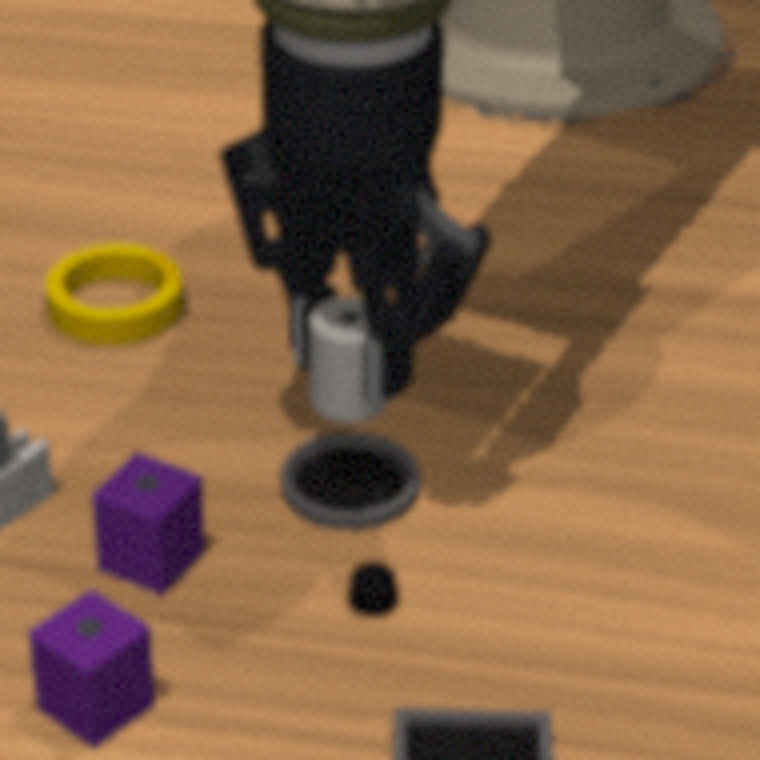

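The can hangs upright over the round tray (crop 350,475). Lowering.

Request:
drive_tool(gripper=[1,1,1,1,1,1], offset=[[0,0.02,-0.0009],[0,0.015,0],[0,0.006,0],[0,0.003,0],[0,0.0015,0],[0,0,0]], turn=[0,0,0,0,0,0])

```text
time_s: 6.53
eef_pos: [485.8, -35.4, 15.0]
ee_rot: [-0.351, 0.35, -0.614, 0.615]
force: [0.4, -0.1, -0.8]
grip_width: 0.405
```

Request:
drive_tool(gripper=[1,1], offset=[[0,0.001,0],[0,0,0]], turn=[0,0])

```text
time_s: 6.7
eef_pos: [486.0, -35.4, 14.3]
ee_rot: [-0.351, 0.35, -0.614, 0.615]
force: [-0.7, -0.1, 3.3]
grip_width: 0.41
```

Light contact, so I'll release and go up. Fingers open part-way first.

Request:
drive_tool(gripper=[0.5,0.4,0.3,0.2,0,0,0,0,0], offset=[[0,0,0],[0,0,0],[0,0,0],[0,0,0],[0,0,0],[0,-0.02,0],[0,-0.035,0],[0,-0.035,0],[0,-0.035,0]], turn=[0,0,0,0,0,0,0,0,0])

```text
time_s: 7.45
eef_pos: [484.9, -35.0, 139.7]
ee_rot: [0.35, -0.351, 0.614, -0.614]
force: [-0.5, 0.2, 0.1]
grip_width: 1.003
```

```bash
python3 go.py 542.6 -214.8 140 -127.5
python3 - <<'E'
from h import *
im,d=ctrl.capture("scene"); save("g4.png",im[60:340,60:400],2.3)
for n in("top","scene"):
    im,d=ctrl.capture(n);W=cloud(n,d);Z=W[...,2]
    m=(np.hypot(W[...,0]-485.8,W[...,1]+35.8)<40)&(Z>42)&(Z<56); print(n,m.sum(),Z[m].mean() if m.any() else 0,cv2.minAreaRect(W[m][:,:2].astype(np.float32)) if m.sum()>5 else "")
    m=(np.hypot(W[...,0]-542,W[...,1]+215)<30)&(Z>99)&(Z<110); print(n,m.sum(),cv2.minAreaRect(W[m][:,:2].astype(np.float32))if m.sum()>5 else "")
E
```

```text
t 7.45 at [484.9 -35.  139.7] phi -120.59 F [-0.5  0.2  0.1] w 1.003 j [-0.31  0.33  1.74 -0.    1.08  1.79]
turn 6.91
after turn: shift mm x,y,z: 107.5 -0.3 155.2
top 0 0 
top 480 ((542.5061645507812, -214.67466735839844), (35.90058898925781, 35.810367584228516), 52.79544448852539)
scene 233 48.60385891972945 ((487.5956726074219, -35.620296478271484), (36.406776428222656, 34.21251678466797), 18.376026153564453)
scene 312 ((542.9072875976562, -215.1299591064453), (40.2135009765625, 37.44414138793945), 51.533939361572266)
```

View pics/g4.png

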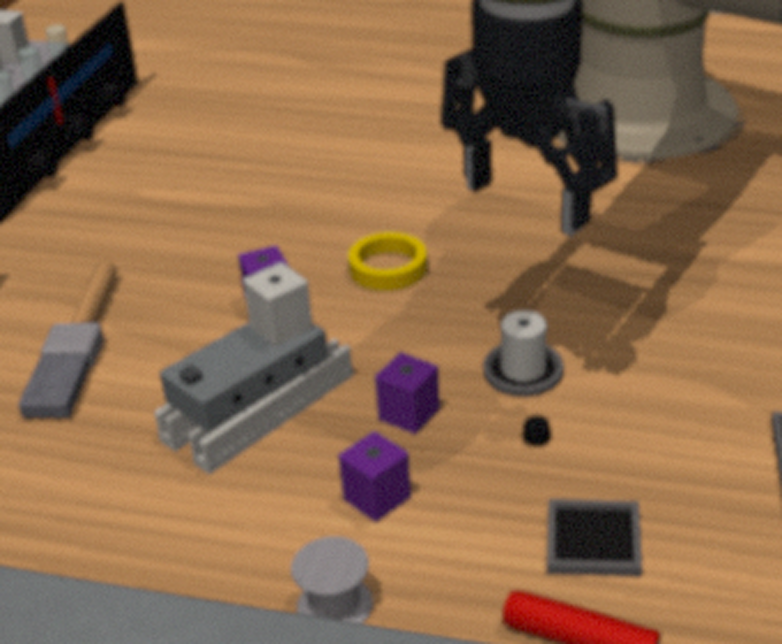

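The round can is standing in its tray (522,350). Next is the square can.

Request:
drive_tool(gripper=[0,0,0,0,0,0,0,0,0,0,0], offset=[[0,0,0],[0.0089,0,0.013],[0.0179,0,0.0259],[0.0179,0,0.0259],[0.0179,0,0.0259],[0.0179,0,0.0259],[0.0179,0,0.0259],[0.0089,0,0.013],[0,0,0],[0,0,0],[0,0,0]], turn=[6.9,0,0,0,0,0,0,0,0,0,0])

```text
time_s: 8.52
eef_pos: [542.8, -213.9, 137.2]
ee_rot: [0.313, -0.313, 0.635, -0.633]
force: [-0.1, -0.9, 0.0]
grip_width: 0.995
```

```bash
python3 go.py 542.6 -214.8 70 -127.5
```

```text
t 8.52 at [ 542.8 -213.9  137.2] phi -127.47 F [-0.1 -0.9  0. ] w 0.995 j [-0.58  0.53  1.44  0.    1.18  1.65]
turn 0.03
after turn: shift mm x,y,z: 0.9 67.2 0.4
```

Request:
drive_tool(gripper=[0,0,0,0,0,0.3,0.5,1,1,1,1,1,1], offset=[[0.0009,0.015,0.0004],[0,0.025,0],[0,0.02,0],[0,0.008,0],[0,0,0],[0,0,0],[0,0,0],[0,0,0],[0,0,0],[0,0,0],[0,0,0],[0,0,0],[0,0,0]], turn=[0,0,0,0,0,0,0,0,0,0,0,0,0])

```text
time_s: 9.6
eef_pos: [543.6, -216.1, 71.3]
ee_rot: [-0.313, 0.312, -0.634, 0.635]
force: [-0.9, 0.6, 5.9]
grip_width: 0.415
```

Request:
drive_tool(gripper=[1,1,1,1,1,1,1], offset=[[0,-0.005,0],[0,-0.01,0],[0,-0.02,0],[0,-0.02,0],[0,-0.02,0],[0,-0.015,0],[0,0,0]], turn=[0,0,0,0,0,0,0])

```text
time_s: 10.18
eef_pos: [544.3, -216.6, 164.1]
ee_rot: [-0.314, 0.312, -0.632, 0.636]
force: [-0.2, -0.2, -1.1]
grip_width: 0.414
```

```bash
python3 go.py 663 47 60 -81
python3 - <<'E'
from h import *
im,d=ctrl.capture("scene"); save("g5.png",im[80:300,60:300],3)
E
```

```text
t 10.18 at [ 544.3 -216.6  164.1] phi -127.49 F [-0.2 -0.2 -1.1] w 0.414 j [-0.58  0.5   1.41 -0.    1.23  1.65]
turn -46.49
after turn: shift mm x,y,z: -241.8 104.1 158.5
```

View pics/g5.png

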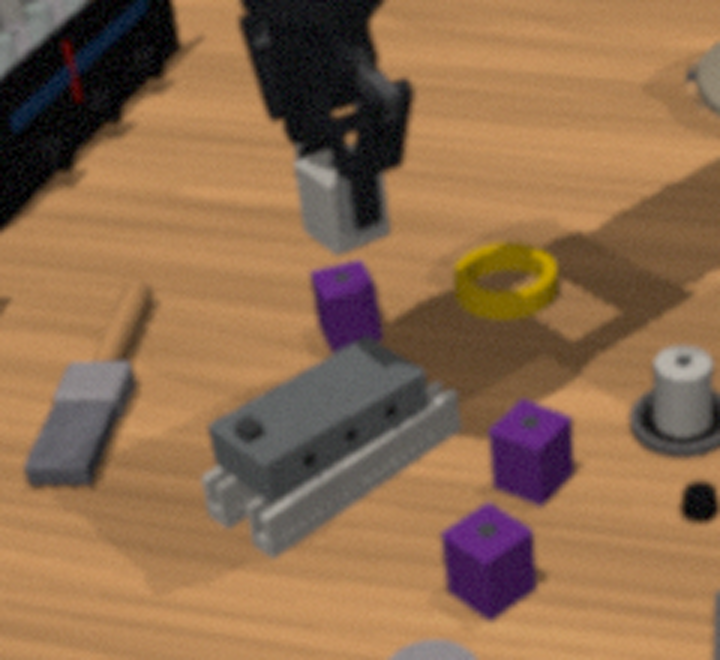

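The square can is held upright (crop 345,200). Turning and carrying it to the square tray.

Request:
drive_tool(gripper=[1,1,1,1,1,1,1,1,1,1,1,1,1,1,1,1,1,1,1,1], offset=[[0,0,0],[0,0,0],[0,0,0],[0,0,0],[0,0,0],[0,0,0],[0,0,0],[-0.0134,0,0.0088],[-0.0269,0,0.0176],[-0.0269,0,0.0176],[-0.0269,0,0.0176],[-0.0269,0,0.0176],[-0.0269,0,0.0176],[-0.0269,0,0.0176],[-0.0269,0.02,0.0176],[-0.0269,0.025,0.0176],[-0.0134,0.025,0.0088],[0,0.02,0],[0,0,0],[0,0,0]], turn=[-6.6,-6.7,-6.6,-6.7,-6.6,-6.7,-6.6,0,0,0,0,0,0,0,0,0,0,0,0,0])

```text
time_s: 11.9
eef_pos: [660.9, 47.8, 68.9]
ee_rot: [-0.537, 0.538, -0.46, 0.458]
force: [0.0, -0.4, -1.1]
grip_width: 0.419
```

Request:
drive_tool(gripper=[1,1], offset=[[0,0,0],[0,0,0]], turn=[0,0])

```text
time_s: 12.07
eef_pos: [662.4, 47.2, 72.0]
ee_rot: [0.538, -0.537, 0.459, -0.46]
force: [-0.7, 0.7, -0.9]
grip_width: 0.414
```

```bash
python3 go.py 663 47 15.3 -81
python3 - <<'E'
from h import *
im,d=ctrl.capture("scene"); save("g6.png",im[140:320,240:420],4)
E
```

```text
t 12.07 at [662.4  47.2  72. ] phi -81.05 F [-0.7  0.7 -0.9] w 0.414 j [-0.1   0.76  1.21 -0.    1.17  1.31]
turn -0.05
after turn: shift mm x,y,z: 0.3 56.7 0.6
```

View pics/g6.png

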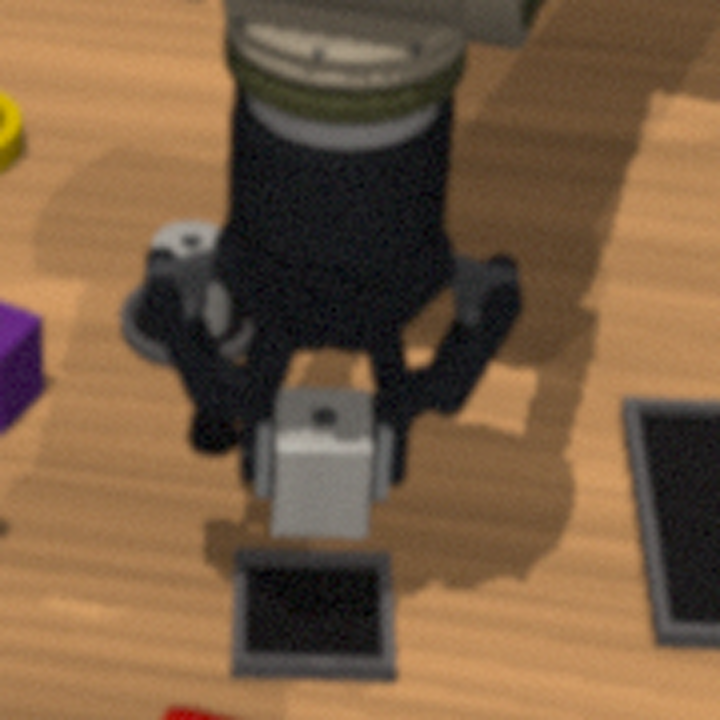

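The can is aligned above the square tray (crop 313,612). Lowering.

Request:
drive_tool(gripper=[1,1,1,1,1,1,1], offset=[[0,0.02,0.0006],[0,0.02,0],[0,0.008,0],[0,0.004,0],[0,0.003,0],[0,0,0],[0,0,0]], turn=[0,0,0,0,0,0,0])

```text
time_s: 12.7
eef_pos: [662.8, 47.9, 16.3]
ee_rot: [0.538, -0.537, 0.459, -0.46]
force: [0.2, 0.8, -0.4]
grip_width: 0.417
```

Request:
drive_tool(gripper=[1,1], offset=[[0,0.001,0],[0,0,0]], turn=[0,0])

```text
time_s: 12.87
eef_pos: [663.0, 48.0, 15.4]
ee_rot: [0.538, -0.537, 0.459, -0.46]
force: [1.3, 0.3, 1.4]
grip_width: 0.418
```

Request:
drive_tool(gripper=[0.5,0.4,0.3,0.2,0,0,0,0,0,0,0,0,0], offset=[[0,0.0005,0],[0,0,0],[0,0,0],[0,0,0],[0,0,0],[0,-0.02,0],[0,-0.035,0],[0,-0.035,0],[0,-0.035,0],[0,0,-0.02],[0,0,-0.02],[0,0,0],[0,0,0]], turn=[0,0,0,0,0,0,0,0,0,0,0,0,0])

```text
time_s: 13.95
eef_pos: [622.5, 41.7, 139.2]
ee_rot: [0.538, -0.538, 0.459, -0.459]
force: [0.4, 0.1, 0.1]
grip_width: 1.0
```

```bash
python3 - <<'E'
from h import *
for n in("scene","top"):
    im,d=ctrl.capture(n); save("g7%s.png"%n,im,1.4); W=cloud(n,d);Z=W[...,2]; near=(np.hypot(W[...,0]-570,W[...,1]+232)<110)
    for lo,hi,nm in((56,64,"amp"),(64.5,72,"key"),(25,33,"fin top")):
        mm=near&(Z>lo)&(Z<hi)&(W[...,1]<-140); P=W[mm][:,:2].astype(np.float32); print(n,nm,len(P),cv2.minAreaRect(P) if len(P)>3 else "",P.mean(0), np.median(Z[mm]))
    m=(np.hypot(W[...,0]-663,W[...,1]-47)<40)&(Z>42)&(Z<56); print(n,m.sum(),cv2.minAreaRect(W[m][:,:2].astype(np.float32)) if m.sum()>5 else "")
    c=im
    if n=="top": save("g7t.png",im[140:270,360:480],5)
E
python3 go.py 574.6 -233.8 110 -120.5
```

```text
scene amp 1330 ((575.125, -233.31625366210938), (59.045921325683594, 118.47944641113281), 59.05440139770508) [ 577.5993  -232.18001] 60.606180132499404
scene key 49 ((616.1318359375, -259.07568359375), (16.490758895874023, 12.028454780578613), 70.68946075439453) [ 616.49994 -257.7435 ] 68.1813592699857
scene fin top 480 ((570.828369140625, -228.45065307617188), (61.640380859375, 151.39849853515625), 60.53367233276367) [ 595.3271  -223.71454] 29.647431883517832
scene 446 ((661.1345825195312, 47.557342529296875), (38.82927703857422, 35.4921989440918), 8.857677459716797)
top amp 1956 ((574.3289184570312, -233.741943359375), (54.205909729003906, 118.57572937011719), 59.09916305541992) [ 572.2315  -232.24232] 59.419351547830715
top key 51 ((572.0767822265625, -238.67176818847656), (13.375580787658691, 106.76371002197266), 65.66080474853516) [ 613.5383 -257.1755] 67.25732055873537
top fin top 337 ((570.2378540039062, -229.7283172607422), (57.94927215576172, 149.53358459472656), 62.65804672241211) [ 555.0718  -209.49933] 29.23347531727406
top 0 
t 14.05 at [623.3  41.8 138.8] phi -81.0 F [0.2 0.1 0.4] w 0.999 j [-0.12  0.61  1.3   0.    1.24  1.29]
turn 39.5
after turn: shift mm x,y,z: 262.2 28.8 97.9
```

View pics/g7scene.png

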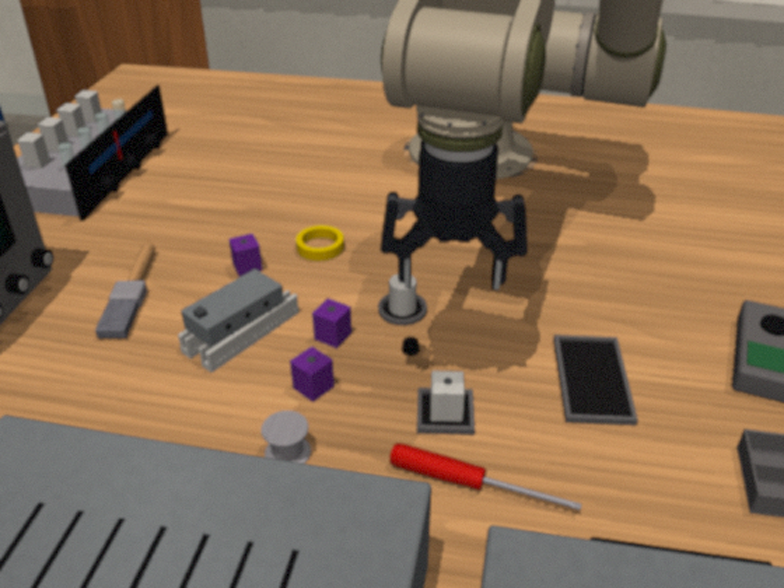

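View pics/g7t.png

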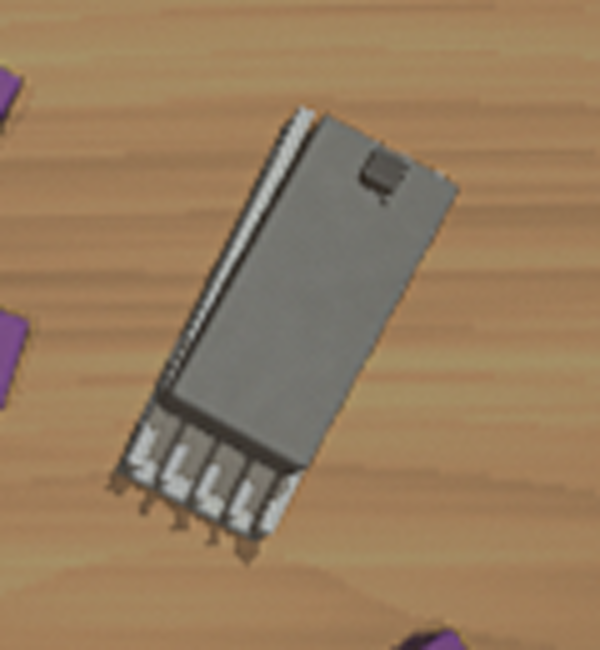

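Both cans stand in their trays: round at (402,295), square at (447,397). The amplifier sits clear on the heat sink, with its key at crop (383,170). Amplifier pose is (574.5, −233.6) at −30.9°. Next I grip the amplifier.

Request:
drive_tool(gripper=[0,0,0,0,0,0,0,0,0,0,0,0,0,0,0,0,0,0,0], offset=[[0,0,0],[0,0,0],[0,0,0],[0,0,0],[0,0,0],[0,0,0],[0.0146,0,0.0054],[0.0291,0,0.0109],[0.0291,0,0.0109],[0.0291,0,0.0109],[0.0291,0,0.0109],[0.0291,0,0.0109],[0.0291,0,0.0109],[0.0291,0,0.0109],[0.0291,0.01,0.0109],[0.0146,0.019,0.0054],[0,0,0],[0,0,0],[0,0,0]], turn=[6.65,6.65,6.65,6.65,6.65,6.65,0,0,0,0,0,0,0,0,0,0,0,0,0], force=80)

```text
time_s: 15.63
eef_pos: [573.1, -232.8, 110.2]
ee_rot: [-0.349, 0.349, -0.615, 0.615]
force: [-0.1, -0.1, 0.6]
grip_width: 0.999
```

```bash
python3 go.py 574.5 -233.6 33 -120.9
```

```text
t 15.63 at [ 573.1 -232.8  110.2] phi -120.86 F [-0.1 -0.1  0.6] w 0.999 j [-0.58  0.63  1.35  0.    1.17  1.53]
turn 0.04
after turn: shift mm x,y,z: -0.0 77.2 1.6
```

Request:
drive_tool(gripper=[0,0,0,0,0,0,0], offset=[[0,0.02,0.0016],[0,0.025,0],[0,0.02,0],[0,0.008,0],[0,0.003,0],[0,0,0],[0,0,0]], turn=[0,0,0,0,0,0,0])

```text
time_s: 16.22
eef_pos: [574.6, -234.3, 35.3]
ee_rot: [-0.349, 0.349, -0.614, 0.616]
force: [-0.3, 0.2, 0.2]
grip_width: 0.999
```

```bash
python3 go.py 574.5 -233.6 33 -120.9;  python3 - <<'E'
from h import *
im,d=ctrl.capture("scene"); save("g8.png",im[120:290,90:260],4)
E
```

```text
t 16.22 at [ 574.6 -234.3   35.3] phi -120.86 F [-0.3  0.2  0.2] w 0.999 j [-0.58  0.72  1.4   0.    1.02  1.53]
turn 0.04
after turn: shift mm x,y,z: -0.5 2.3 -0.5
```

View pics/g8.png

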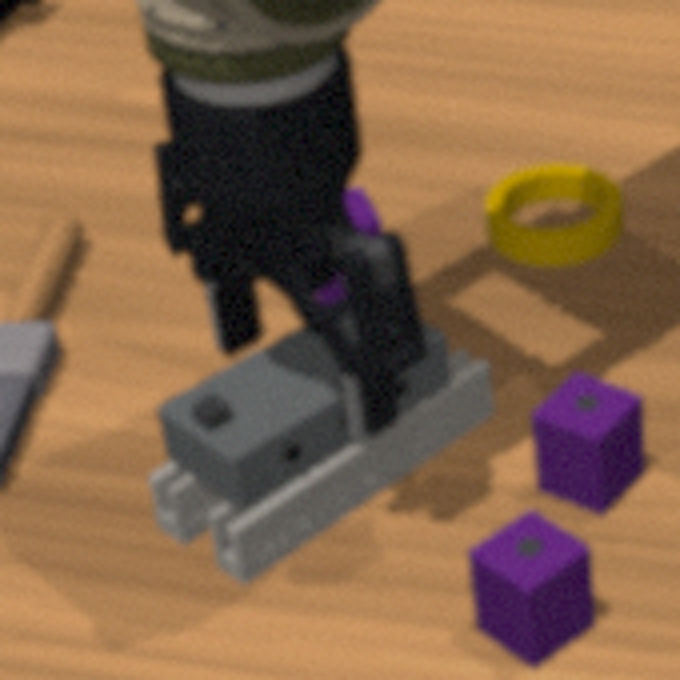

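The fingers straddle the amplifier (crop 235,315 and 375,400), above fin level. Lowering 2 mm, then closing.

Request:
drive_tool(gripper=[0,0.2,0.3,1,1,1,1,1,1], offset=[[-0.0003,0.002,-0.0005],[0,0,0],[0,0,0],[0,0,0],[0,0,0],[0,0,0],[0,0,0],[0,0,0],[0,0,0]], turn=[0,0,0,0,0,0,0,0,0], force=80)

```text
time_s: 17.02
eef_pos: [573.8, -233.9, 32.5]
ee_rot: [-0.349, 0.349, -0.615, 0.615]
force: [-0.5, 1.1, 5.6]
grip_width: 0.615
```

```bash
python3 go.py 574.5 -233.6 33 -120.9
```

```text
t 17.02 at [ 573.8 -233.9   32.5] phi -120.89 F [-0.5  1.1  5.6] w 0.615 j [-0.58  0.72  1.4  -0.    1.02  1.53]
turn 0.01
after turn: shift mm x,y,z: -0.6 -0.5 0.4
```

Request:
drive_tool(gripper=[1,1,1,1,1,1,1], offset=[[0,-0.004,0],[0,-0.01,0],[0,-0.02,0],[0,-0.025,0],[0,-0.025,0],[0,-0.02,0],[0,0,0]], turn=[0,0,0,0,0,0,0])

```text
time_s: 17.6
eef_pos: [574.9, -234.5, 140.4]
ee_rot: [-0.35, 0.348, -0.613, 0.617]
force: [0.3, 0.2, -3.2]
grip_width: 0.615
```

```bash
python3 go.py 575 213.5 50 -82.4;  python3 - <<'E'
from h import *
im,d=ctrl.capture("scene"); save("g9.png",im[80:290,80:290],3.5)
im,d=ctrl.capture("top"); save("g9t.png",im[140:270,360:480],5)
n="top";W=cloud(n,d);Z=W[...,2]; near=(np.hypot(W[...,0]-570,W[...,1]+232)<110)
mm=near&(Z>25)&(Z<33)&(W[...,1]<-140);P=W[mm][:,:2].astype(np.float32); print(cv2.minAreaRect(P))
mm=near&(Z>90)&(Z<160);print("amp z",np.histogram(Z[mm],bins=np.arange(90,160,4)))
E
```

```text
t 17.6 at [ 574.9 -234.5  140.4] phi -120.88 F [ 0.3  0.2 -3.2] w 0.615 j [-0.58  0.6   1.31  0.    1.22  1.53]
turn -38.48
after turn: shift mm x,y,z: -444.1 90.4 59.3
((538.05712890625, -183.6959991455078), (5.686153411865234, 49.82240295410156), 62.11122512817383)
amp z (array([0, 0, 0, 0, 0, 0, 0, 0, 0, 0, 0, 0, 0, 0, 0, 0, 0]), array([ 90,  94,  98, 102, 106, 110, 114, 118, 122, 126, 130, 134, 138,
       142, 146, 150, 154, 158]))
```

View pics/g9.png

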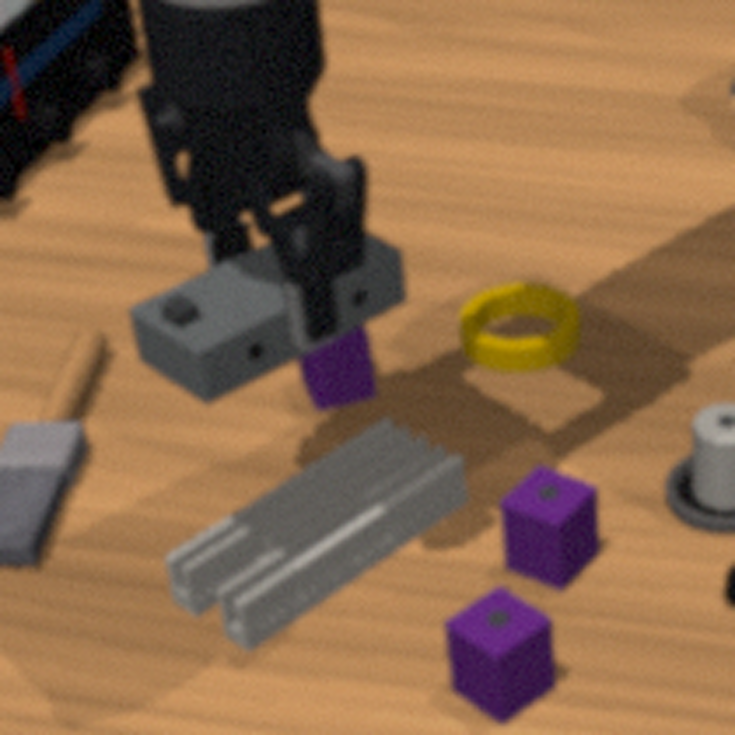

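View pics/g9t.png

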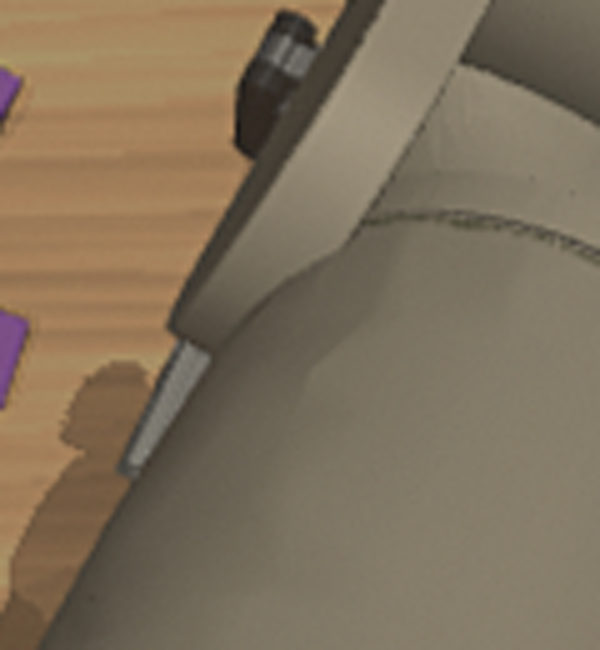

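The amplifier is held level with its key at crop (180,310), and the heat sink is lying undisturbed (320,530). Turning and carrying it to the long tray.

Request:
drive_tool(gripper=[1,1,1,1,1,1,1,1,1,1,1,1,1,1,1,1,1,1,1,1], offset=[[0,0,0],[0,0,0],[0,0,0],[0,0,0],[0,0,0],[0,0,0],[-0.01,0,0.0013],[-0.023,0,0.0031],[-0.0343,0,0.0046],[-0.0343,0,0.0046],[-0.0343,0,0.0046],[-0.0343,0,0.0046],[-0.0343,0,0.0046],[-0.0343,0,0.0046],[-0.0343,0,0.0046],[-0.0343,0,0.0046],[-0.0343,0,0.0046],[-0.0343,0,0.0046],[-0.0343,0,0.0046],[-0.0337,0,0.0043]], turn=[-6.4,-6.4,-6.4,-6.4,-6.4,-6.4,0,0,0,0,0,0,0,0,0,0,0,0,0,0])

```text
time_s: 19.37
eef_pos: [572.8, 216.5, 134.3]
ee_rot: [-0.53, 0.532, -0.468, 0.467]
force: [0.1, -0.2, -3.9]
grip_width: 0.62
```

Request:
drive_tool(gripper=[1,1,1,1], offset=[[0,0,0],[0,0,0],[0,0,0],[0,0,0]], turn=[0,0,0,0])

```text
time_s: 19.7
eef_pos: [573.9, 213.5, 135.1]
ee_rot: [-0.531, 0.532, -0.467, 0.467]
force: [0.4, 0.3, -4.3]
grip_width: 0.616
```

```bash
python3 go.py 575 213.5 50 -82.4
```

```text
t 19.7 at [573.9 213.5 135.1] phi -82.63 F [ 0.4  0.3 -4.3] w 0.616 j [ 0.17  0.59  1.34 -0.    1.21  1.61]
turn -0.23
after turn: shift mm x,y,z: 0.1 85.1 1.1
```

Request:
drive_tool(gripper=[1,1,1,1,1,1,1], offset=[[0,0.02,0.001],[0,0.03,0],[0,0.03,0],[0,0.015,0],[0,0.008,0],[0,0,0],[0,0,0]], turn=[-0.2,0,0,0,0,0,0])

```text
time_s: 20.28
eef_pos: [575.8, 213.9, 33.6]
ee_rot: [0.532, -0.532, 0.465, -0.466]
force: [0.2, 0.7, -3.3]
grip_width: 0.614
```

```bash
python3 go.py 575 213.5 6.5 -82.4;  python3 - <<'E'
from h import *
im,d=ctrl.capture("scene"); save("g10.png",im[140:330,340:530],4)
E
```

```text
t 20.28 at [575.8 213.9  33.6] phi -82.36 F [ 0.2  0.7 -3.3] w 0.614 j [ 0.17  0.71  1.42 -0.    1.01  1.6 ]
turn 0.04
after turn: shift mm x,y,z: 0.3 27.1 -0.8
```

View pics/g10.png

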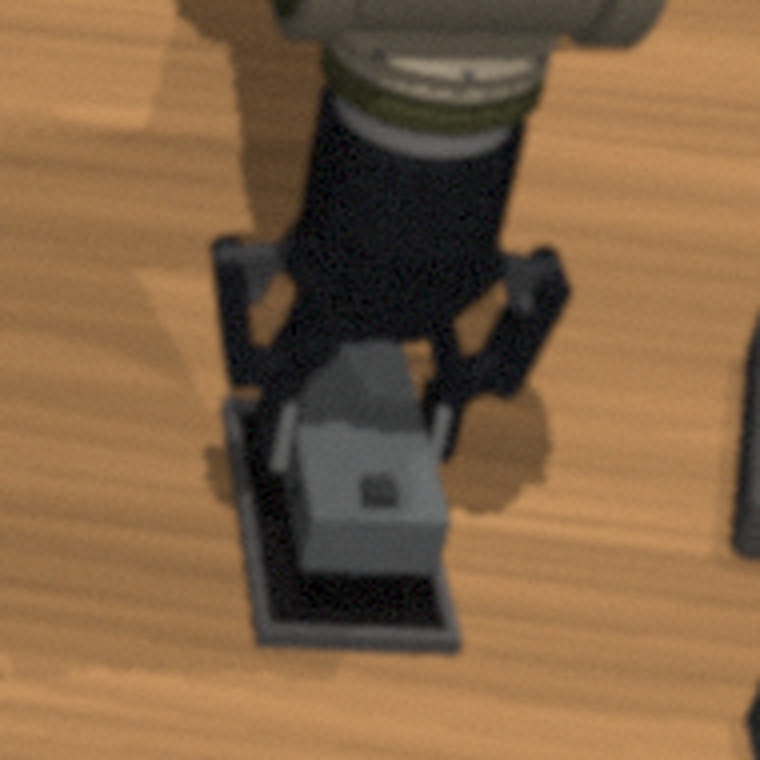

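The amplifier is lined up over the long tray (crop 350,540). Lowering gently.

Request:
drive_tool(gripper=[1,1,1,1,1,1,1], offset=[[0,0.01,-0.0008],[0,0.008,0],[0,0.004,0],[0,0.002,0],[0,0.001,0],[0,0,0],[0,0,0]], turn=[0,0,0,0,0,0,0])

```text
time_s: 20.92
eef_pos: [574.6, 214.3, 8.0]
ee_rot: [0.533, -0.532, 0.465, -0.465]
force: [-0.5, 0.1, -4.0]
grip_width: 0.617
```

Request:
drive_tool(gripper=[1,1,1], offset=[[0,0.001,0],[0,0.001,0],[0,0,0]], turn=[0,0,0])

```text
time_s: 21.17
eef_pos: [574.7, 214.3, 6.5]
ee_rot: [0.533, -0.532, 0.465, -0.465]
force: [-2.5, 0.1, 2.6]
grip_width: 0.618
```

Contact made. Releasing.

Request:
drive_tool(gripper=[0.35,0.3,0.2,0.1,0,0,0,0,0,0,0,0,0], offset=[[0,0,0],[0,0,0],[0,0,0],[0,0,0],[0,0,0],[0,-0.02,0],[0,-0.035,0],[0,-0.035,0],[0.02,-0.035,0],[0.038,0,0],[0.038,0,0],[0.038,0,0],[0.038,0,0]], turn=[0,0,0,0,0,0,0,0,0,0,0,0,0])

```text
time_s: 22.25
eef_pos: [597.5, 42.2, 131.1]
ee_rot: [0.533, -0.532, 0.465, -0.465]
force: [0.7, -0.4, -0.3]
grip_width: 0.998
```

Request:
drive_tool(gripper=[0,0], offset=[[0,0,0],[0,0,0]], turn=[0,0])

```text
time_s: 22.42
eef_pos: [597.7, 42.1, 130.8]
ee_rot: [0.532, -0.532, 0.466, -0.466]
force: [-0.4, 0.5, 0.1]
grip_width: 1.001
```

```bash
python3 - <<'E'
from h import *
for n in("scene","top"):
    im,d=ctrl.capture(n); save("g11%s.png"%n,im,1.4); W=cloud(n,d);Z=W[...,2]; near=(np.hypot(W[...,0]-570,W[...,1]+229)<100)
    for lo,hi,nm in((24,34,"fin top"),(5,15,"base")):
        mm=near&(Z>lo)&(Z<hi)&(W[...,1]<-140); P=W[mm][:,:2].astype(np.float32); print(n,nm,len(P),cv2.minAreaRect(P), np.median(Z[mm]))
    near=(np.hypot(W[...,0]-575,W[...,1]-213)<90)
    for lo,hi,nm in((30,37.5,"amp"),(39,46,"key")):
        mm=near&(Z>lo)&(Z<hi); P=W[mm][:,:2].astype(np.float32); print(n,nm,len(P),cv2.minAreaRect(P) if len(P)>3 else "", np.median(Z[mm]),P.mean(0))
    if n=="top": save("g11t.png",im[140:270,360:480],5);save("g11l.png",im[150:260,120:240],5)
E
python3 go.py 570.4 -229 110 -119
```

```text
scene fin top 1614 ((569.4420166015625, -230.32981872558594), (63.676692962646484, 151.24566650390625), 62.0726432800293) 29.3487408553409
scene base 439 ((586.8037719726562, -213.73680114746094), (58.15666961669922, 159.87185668945312), 43.87834930419922) 10.399401878354123
scene amp 1515 ((575.4204711914062, 213.78994750976562), (120.28831481933594, 55.17539596557617), 7.327320098876953) 35.33802847136176 [579.8643  213.69934]
scene key 62 ((589.7884521484375, 215.71560668945312), (79.35258483886719, 13.182856559753418), 7.0217604637146) 42.868815209440655 [620.92035 219.49033]
top fin top 1150 ((570.2706909179688, -230.4258270263672), (58.250274658203125, 150.35107421875), 62.201507568359375) 29.166993210151624
top base 1069 ((574.5174560546875, -220.83706665039062), (72.48764038085938, 150.9585418701172), 64.29747009277344) 9.597435653968644
top amp 0  nan [nan nan]
top key 0  nan [nan nan]
t 22.52 at [597.4  44.5 130.7] phi -82.28 F [-0.9 -0.2  0.3] w 1.0 j [-0.12  0.56  1.39  0.    1.18  1.31]
turn 36.72
after turn: shift mm x,y,z: 252.3 20.7 109.0
  return _methods._mean(a, axis=axis, dtype=dtype,
  ret = ret.dtype.type(ret / rcount)
<stdin>:8: RuntimeWarning: Mean of empty slice.
  ret = um.true_divide(
```

View pics/g11scene.png

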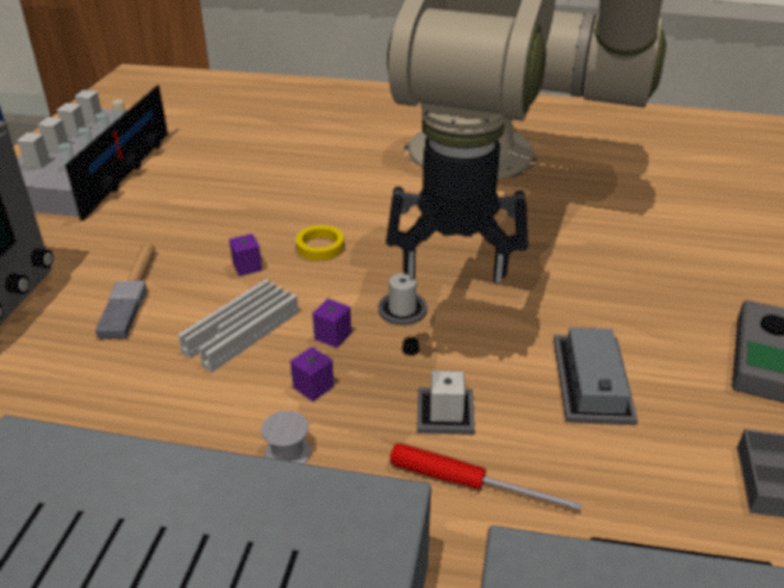

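View pics/g11t.png

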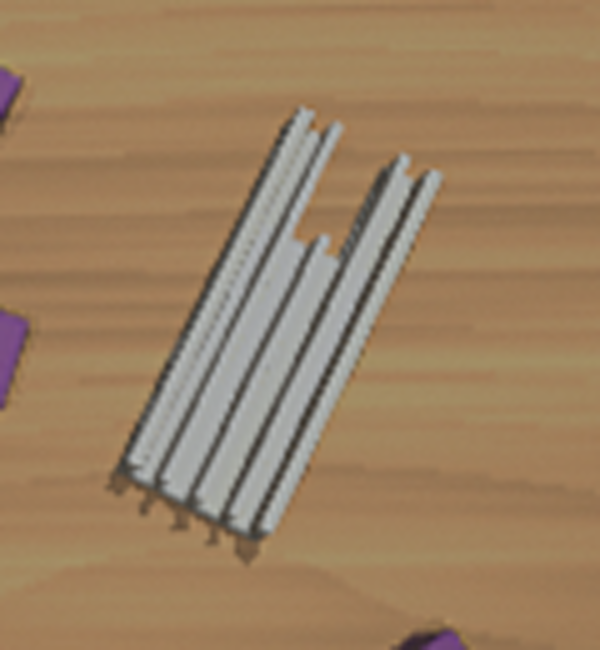

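View pics/g11l.png

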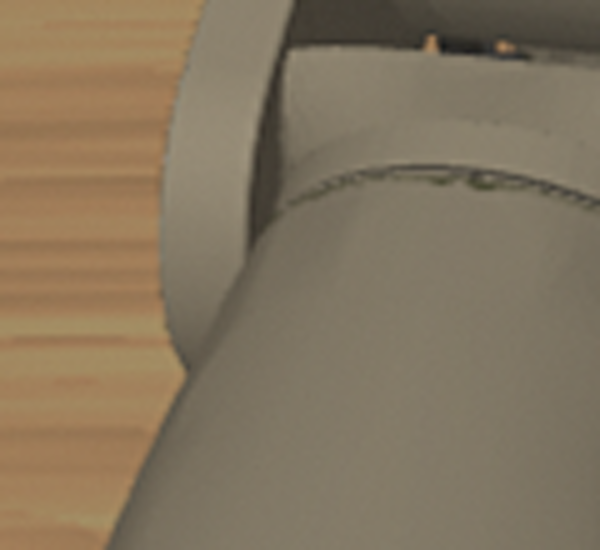

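All three are in place: round can (402,295), square can (447,397), and the amplifier flat in the long tray (598,370) with its key toward +x. Amplifier pose is about (575, 214) at 7.3°. The heat sink is exposed with its notch at crop (355,185), at (570.2, −230.2) and −27.8°.

Request:
drive_tool(gripper=[0,0,0,0,0,0], offset=[[0,0,0],[0,0,0],[0,0,0],[0,0,0],[0,0,0],[0,0,0]], turn=[7.1,7.1,7.1,7.1,7.1,0])

```text
time_s: 23.02
eef_pos: [597.3, 45.4, 130.8]
ee_rot: [0.365, -0.365, 0.606, -0.606]
force: [0.5, 0.1, 0.0]
grip_width: 1.003
```

```bash
python3 go.py 570.2 -230.2 70 -117.8
```

```text
t 23.02 at [597.3  45.4 130.8] phi -117.92 F [0.5 0.1 0. ] w 1.003 j [-0.12  0.56  1.39  0.    1.18  1.94]
turn -0.12
after turn: shift mm x,y,z: 256.5 60.8 104.5
```

Request:
drive_tool(gripper=[0,0,0,0,0,0,0,0,0,0,0,0,0,0], offset=[[0.0143,0,0.0058],[0.0285,0,0.0116],[0.0285,0,0.0116],[0.0285,0,0.0116],[0.0285,0,0.0116],[0.0285,0,0.0116],[0.0285,0,0.0116],[0.0285,0,0.0116],[0.0285,0.01,0.0116],[0.0143,0.025,0.0058],[0,0.025,0],[0,0,0],[0,0,0],[0,0,0]], turn=[0,0,0,0,0,0,0,0,0,0,0,0,0,0])

```text
time_s: 24.18
eef_pos: [571.2, -231.2, 72.4]
ee_rot: [-0.367, 0.366, -0.604, 0.605]
force: [-0.3, 0.0, 0.4]
grip_width: 1.007
```

```bash
python3 go.py 570.2 -230.2 3 -117.8
```

```text
t 24.18 at [ 571.2 -231.2   72.4] phi -117.61 F [-0.3  0.   0.4] w 1.007 j [-0.57  0.66  1.39  0.    1.09  1.48]
turn 0.19
after turn: shift mm x,y,z: -0.4 69.4 -1.3
```

Request:
drive_tool(gripper=[0,0,0,0,0,0,0,0], offset=[[-0.0004,0.015,-0.0013],[0,0.02,0],[0,0.015,0],[0,0.01,0],[0,0.005,0],[0,0.003,0],[0,0,0],[0,0,0]], turn=[0.2,0,0,0,0,0,0,0])

```text
time_s: 24.85
eef_pos: [569.8, -231.1, 3.8]
ee_rot: [-0.365, 0.364, -0.606, 0.606]
force: [-0.3, -0.2, 0.1]
grip_width: 0.997
```

```bash
python3 go.py 570.2 -230.2 3 -117.8;  python3 - <<'E'
from h import *
im,d=ctrl.capture("scene"); save("g12.png",im[120:290,90:260],4)
E
```

```text
t 24.85 at [ 569.8 -231.1    3.8] phi -117.97 F [-0.3 -0.2  0.1] w 0.997 j [-0.58  0.76  1.43  0.    0.95  1.48]
turn -0.17
after turn: shift mm x,y,z: -0.9 0.8 -0.1
```

View pics/g12.png

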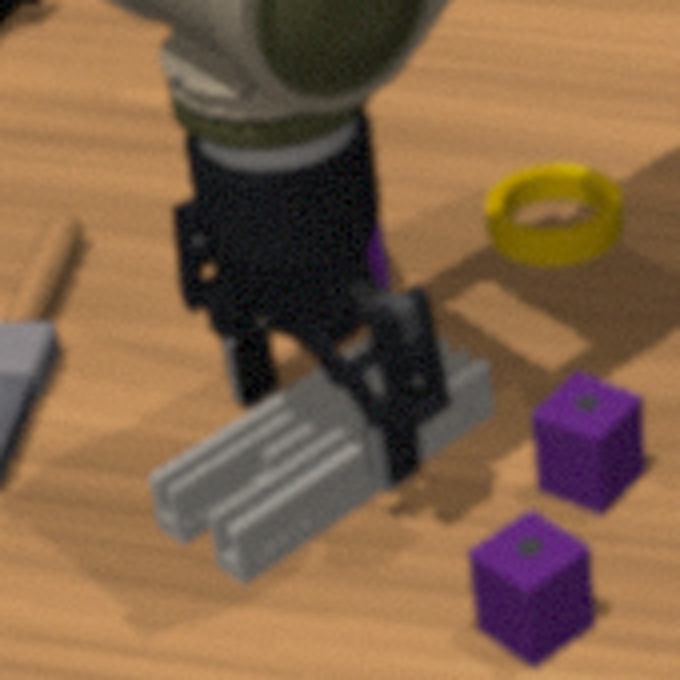

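The fingers are on both sides of the heat sink (crop 255,375 and 403,455). Closing and lifting a little.

Request:
drive_tool(gripper=[0.1,0.2,0.3,1,1,1,1,1,1], offset=[[-0.0007,0,0],[0,0,0],[0,0,0],[0,0,0],[0,0,0],[0,0,0],[0,0,0],[0,0,0],[0,0,0]], turn=[0,0,0,0,0,0,0,0,0], force=90)

```text
time_s: 25.65
eef_pos: [569.9, -230.3, 3.6]
ee_rot: [-0.364, 0.364, -0.606, 0.606]
force: [-1.6, 1.5, 6.3]
grip_width: 0.66
```

```bash
python3 go.py 570.2 -230.2 3 -117.8
```

```text
t 25.65 at [ 569.9 -230.3    3.6] phi -117.99 F [-1.6  1.5  6.3] w 0.66 j [-0.57  0.76  1.43  0.    0.95  1.48]
turn -0.19
after turn: shift mm x,y,z: -0.3 0.6 0.2
```

Request:
drive_tool(gripper=[1,1,1,1,1,1,1,1], offset=[[0,-0.004,0],[0,-0.01,0],[0,-0.02,0],[0,-0.025,0],[0,-0.025,0],[0,-0.025,0],[0,-0.02,0],[0,0,0]], turn=[0,0,0,0,0,0,0,0])

```text
time_s: 26.32
eef_pos: [571.0, -231.1, 136.4]
ee_rot: [-0.365, 0.363, -0.604, 0.608]
force: [0.3, -0.4, -4.2]
grip_width: 0.662
```

```bash
python3 go.py 575.2 213.9 100 -82.6;  python3 - <<'E'
from h import *
im,d=ctrl.capture("scene"); save("g13.png",im[80:290,80:290],3.5)
E
```

```text
t 26.32 at [ 571.  -231.1  136.4] phi -117.99 F [ 0.3 -0.4 -4.2] w 0.662 j [-0.57  0.59  1.34 -0.    1.21  1.48]
turn -35.39
after turn: shift mm x,y,z: -440.8 36.4 61.5
```

View pics/g13.png

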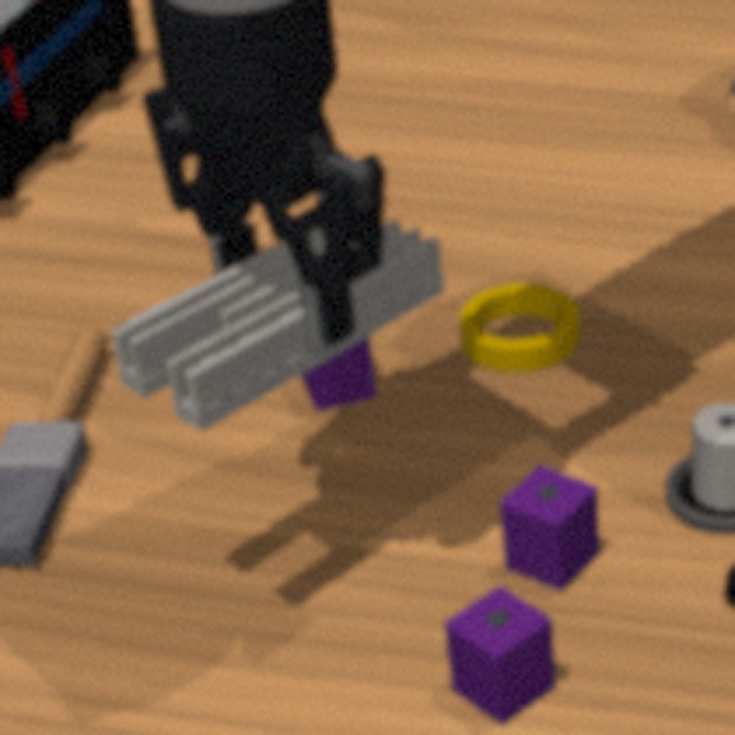

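The heat sink is held level with its fins up (crop 280,330). Turning and carrying it to the amplifier.

Request:
drive_tool(gripper=[1,1,1,1,1,1,1,1,1,1,1,1,1,1,1,1,1,1,1,1], offset=[[0,0,0],[0,0,0],[0,0,0],[0,0,0],[0,0,0],[0,0,0],[-0.01,0,0.0014],[-0.023,0,0.0032],[-0.034,0,0.0047],[-0.034,0,0.0047],[-0.034,0,0.0047],[-0.034,0,0.0047],[-0.034,0,0.0047],[-0.034,0,0.0047],[-0.034,0,0.0047],[-0.034,0,0.0047],[-0.034,0,0.0047],[-0.034,0,0.0047],[-0.034,0,0.0047],[-0.034,0,0.0047]], turn=[-5.9,-5.9,-5.9,-5.9,-5.9,-5.9,0,0,0,0,0,0,0,0,0,0,0,0,0,0])

```text
time_s: 28.03
eef_pos: [571.8, 217.1, 130.3]
ee_rot: [-0.53, 0.531, -0.468, 0.467]
force: [0.7, -0.3, -3.6]
grip_width: 0.661
```

Request:
drive_tool(gripper=[1,1,1,1], offset=[[0,0,0],[0,0,0],[0,0,0],[0,0,0]], turn=[0,0,0,0])

```text
time_s: 28.37
eef_pos: [572.9, 214.1, 131.1]
ee_rot: [-0.53, 0.531, -0.467, 0.467]
force: [0.5, 0.3, -4.5]
grip_width: 0.653
```

```bash
python3 go.py 575.2 213.9 60 -82.6;  python3 - <<'E'
from h import *
im,d=ctrl.capture("scene"); save("g14.png",im[100:330,340:540],3.4)
E
```

```text
t 28.37 at [572.9 214.1 131.1] phi -82.72 F [ 0.5  0.3 -4.5] w 0.653 j [ 0.17  0.59  1.35 -0.    1.2   1.61]
turn -0.12
after turn: shift mm x,y,z: 0.5 71.1 2.3
```

View pics/g14.png

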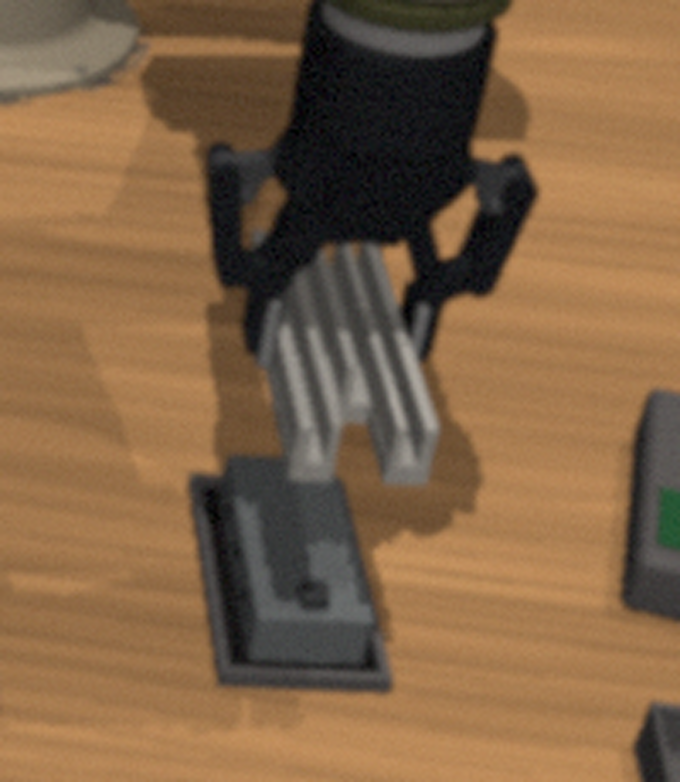

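Request:
drive_tool(gripper=[1,1,1,1,1,1,1,1], offset=[[0.0003,0.015,0.0022],[0,0.02,0],[0,0.02,0],[0,0.01,0],[0,0.006,0],[0,0.003,0],[0,0,0],[0,0,0]], turn=[0,0,0,0,0,0,0,0])

```text
time_s: 29.08
eef_pos: [576.0, 214.9, 58.7]
ee_rot: [0.532, -0.531, 0.466, -0.467]
force: [-0.5, -0.3, -5.2]
grip_width: 0.661
```

```bash
python3 go.py 575.2 213.9 38 -82.6;  python3 - <<'E'
from h import *
im,d=ctrl.capture("scene"); save("g15.png",im[180:310,370:500],5.5)
W=cloud("scene",d);Z=W[...,2]; near=(np.hypot(W[...,0]-575,W[...,1]-213)<110)&(abs(W[...,1]-213)<45)
for lo,hi in((30,38),(39,46),(70,95)):
    mm=near&(Z>lo)&(Z<hi)&(W[...,0]>590 if lo>60 else True); print(lo,mm.sum(),np.median(Z[mm]),cv2.minAreaRect(W[mm][:,:2].astype(np.float32)),W[mm].max(0),W[mm].min(0))
E
```

```text
t 29.08 at [576.  214.9  58.7] phi -82.61 F [-0.5 -0.3 -5.2] w 0.661 j [ 0.17  0.68  1.4  -0.    1.06  1.61]
turn -0.01
after turn: shift mm x,y,z: 0.9 20.7 -0.9
30 440 34.91658657046482 ((588.735595703125, 215.77352905273438), (95.71894836425781, 54.786109924316406), 6.870107173919678) [637.54878906 248.0861475   37.9993582 ] [544.45221399 182.88690977  30.00657606]
39 41 42.93599504552441 ((623.0706787109375, 221.10321044921875), (10.688797950744629, 10.159646034240723), 10.501241683959961) [628.3355834  226.62110118  45.81029479] [616.95096643 216.8012458   39.18999764]
70 906 83.53784285952172 ((618.7874755859375, 217.79632568359375), (67.06714630126953, 62.950443267822266), 8.7886962890625) [654.71239044 253.07172264  93.58802214] [590.00048562 181.57858926  70.00143032]
```

View pics/g15.png

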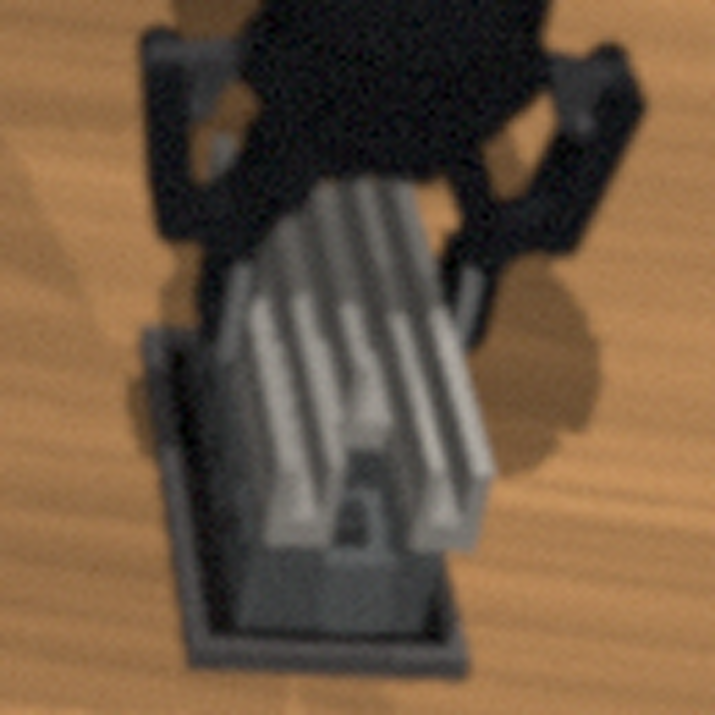

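The notch straddles the key: key at crop (355,525), notch gap 335–415. Allowing for parallax, the offset is 1–2 mm. Correcting by 1 mm and lowering.

Request:
drive_tool(gripper=[1,1,1,1,1,1,1], offset=[[0.0012,0.004,-0.0009],[0,0.005,0],[0,0.005,0],[0,0.003,0],[0,0.002,0],[0,0,0],[0,0,0]], turn=[0,0,0,0,0,0,0])

```text
time_s: 29.72
eef_pos: [574.7, 213.6, 38.7]
ee_rot: [-0.531, 0.531, -0.467, 0.467]
force: [0.2, 0.3, -4.8]
grip_width: 0.659
```

```bash
python3 go.py 575.2 213.9 37.6 -82.6
```

```text
t 29.72 at [574.7 213.6  38.7] phi -82.59 F [ 0.2  0.3 -4.8] w 0.659 j [0.17 0.7  1.42 0.   1.02 1.61]
turn 0.01
after turn: shift mm x,y,z: -0.2 1.1 0.5
```

Past key height with no resistance, so the key is in the notch. Last millimetre, then look.

Request:
drive_tool(gripper=[1,1,1], offset=[[0,0.001,0],[0,0.0007,0],[0,0,0]], turn=[0,0,0])

```text
time_s: 29.97
eef_pos: [574.9, 213.6, 37.7]
ee_rot: [0.531, -0.531, 0.466, -0.467]
force: [-1.7, 0.7, -0.1]
grip_width: 0.656
```

```bash
python3 go.py 575.2 213.9 37.6 -82.6;python3 - <<'E'
from h import *
im,d=ctrl.capture("scene"); save("g16.png",im[180:310,370:500],5.5)
E
```

```text
t 29.97 at [574.9 213.6  37.7] phi -82.59 F [-1.7  0.7 -0.1] w 0.656 j [ 0.16  0.71  1.42 -0.    1.02  1.61]
turn 0.01
after turn: shift mm x,y,z: -0.2 0.1 0.3
```

View pics/g16.png

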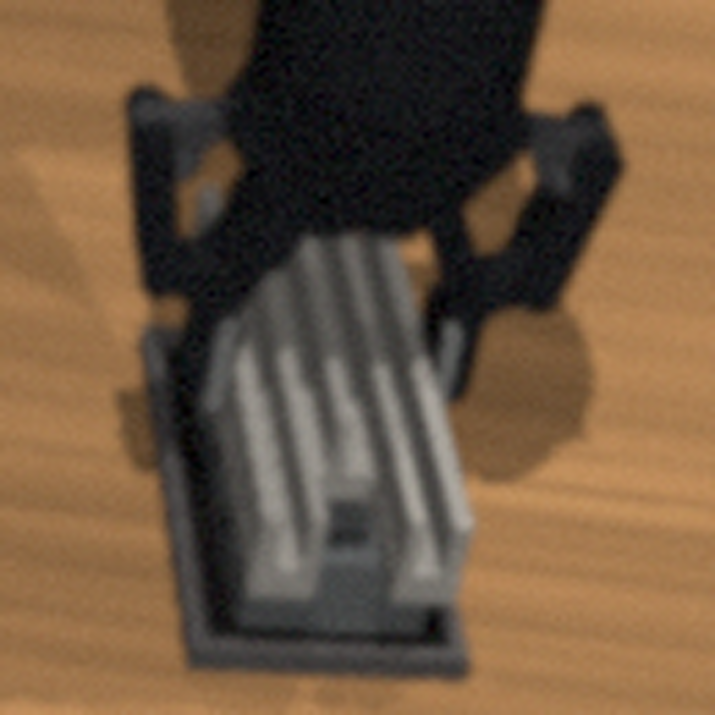

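Contact is starting (force −4.8 → −0.1 N) and the key (crop 350,525) is inside the notch. Releasing, rising and moving clear.

Request:
drive_tool(gripper=[1,0.3,0.25,0.15,0.05,0,0,0,0,0,0,0,0,0,0], offset=[[0,0.0005,0],[0,0,0],[0,0,0],[0,0,0],[0,0,0],[0,0,0],[0,-0.02,0],[0,-0.035,0],[0,-0.035,0],[0,-0.035,0],[0,-0.035,0],[0,-0.02,-0.03],[0,0,-0.035],[0,0,-0.035],[0,0,0]], turn=[0,0,0,0,0,0,0,0,0,0,0,0,0,0,0])

```text
time_s: 31.27
eef_pos: [470.0, 200.5, 216.1]
ee_rot: [-0.53, 0.533, -0.467, 0.465]
force: [0.5, -0.5, -0.1]
grip_width: 1.004
```

Request:
drive_tool(gripper=[0,0,0,0,0,0,0,0], offset=[[0.035,0,0],[0.035,0,0],[0.035,0,0],[0.035,0,0],[0.035,0,0],[0,0,0],[0,0,0],[0,0,0]], turn=[0,0,0,0,0,0,0,0])

```text
time_s: 31.93
eef_pos: [498.2, 27.4, 216.6]
ee_rot: [0.531, -0.531, 0.467, -0.467]
force: [0.0, 0.2, 0.2]
grip_width: 0.998
```

```bash
python3 go.py 450 50 200 -82.6;python3 - <<'E'
from h import *
for n in("scene","top"):
    im,d=ctrl.capture(n); save("g17%s.png"%n,im,1.4); W=cloud(n,d);Z=W[...,2]
    near=(np.hypot(W[...,0]-575,W[...,1]-213)<100)
    if n=="scene": save("g17c.png",im[180:310,370:500],5.5)
    for lo,hi,nm in((57,70,"fins"),(40,47,"base"),(30,37.5,"amp")):
        mm=near&(Z>lo)&(Z<hi); P=W[mm][:,:2].astype(np.float32); print(n,nm,len(P),cv2.minAreaRect(P) if len(P)>3 else "", np.median(Z[mm]))
    for nm,x,y in(("round",485.8,-35.8),("sq",663,47)):
        mm=(np.hypot(W[...,0]-x,W[...,1]-y)<40)&(Z>42)&(Z<56);P=W[mm][:,:2].astype(np.float32); print(n,nm,len(P),cv2.minAreaRect(P) if len(P)>3 else "", np.median(Z[mm]))
    mm=near&(Z>57)&(Z<70)
    if mm.sum()>50:
        A=np.c_[W[mm][:,:2]-[575,213],np.ones(mm.sum())]; print("tilt",np.linalg.lstsq(A,Z[mm],rcond=None)[0])
E
```

```text
t 31.93 at [498.2  27.4 216.6] phi -82.61 F [0.  0.2 0.2] w 0.998 j [-0.18  0.27  1.6   0.    1.28  1.26]
turn -0.01
after turn: shift mm x,y,z: -28.6 16.6 -44.9
scene fins 1338 ((574.4696655273438, 212.69894409179688), (152.4046173095703, 59.08665084838867), 7.400331497192383) 64.49268905418381
scene base 572 ((576.3239135742188, 209.98963928222656), (151.58917236328125, 58.09061813354492), 9.648552894592285) 44.810714926444845
scene amp 137 ((586.3985595703125, 189.7699432373047), (161.90872192382812, 52.94840621948242), 27.77577781677246) 35.36421176365808
scene round 230 ((486.73883056640625, -35.22882080078125), (34.915550231933594, 34.7881965637207), 52.13432312011719) 49.379164913101334
scene sq 446 ((661.0379028320312, 47.55973434448242), (38.045372009277344, 35.51450729370117), 8.901932716369629) 49.3117603040733
tilt [-2.52229905e-04  5.24053335e-04  6.36599628e+01]
top fins 156 ((618.6316528320312, 238.7985076904297), (57.60997772216797, 18.298168182373047), 8.22502326965332) 62.85695205848512
top base 25 ((632.5432739257812, 243.15284729003906), (10.355143547058105, 31.666955947875977), 75.91827392578125) 44.680210636476254
top amp 0  nan
top round 274 ((484.98486328125, -38.560096740722656), (28.965892791748047, 34.70034408569336), 66.14591979980469) 48.30630441858538
top sq 52 ((674.5589599609375, 44.505435943603516), (9.545516014099121, 26.926719665527344), 7.515011310577393) 48.23667466185072
tilt [-1.88894285e-02 -2.42899996e-03  6.35975893e+01]
  return _methods._mean(a, axis=axis, dtype=dtype,
  ret = ret.dtype.type(ret / rcount)
```

View pics/g17c.png

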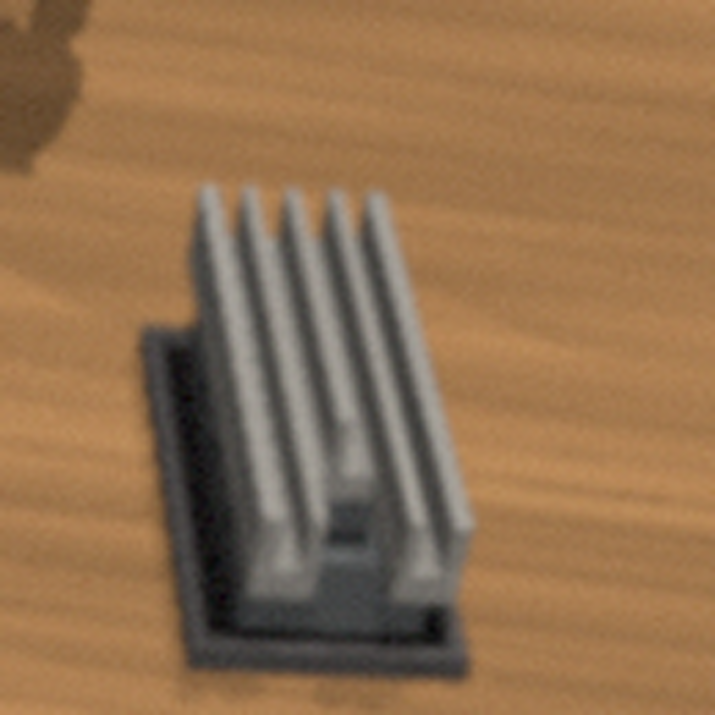

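View pics/g17top.png

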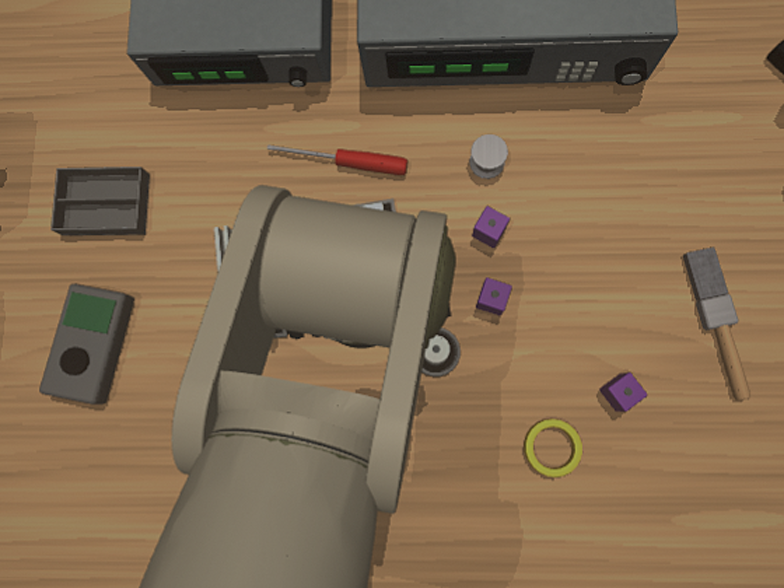

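View pics/g17scene.png

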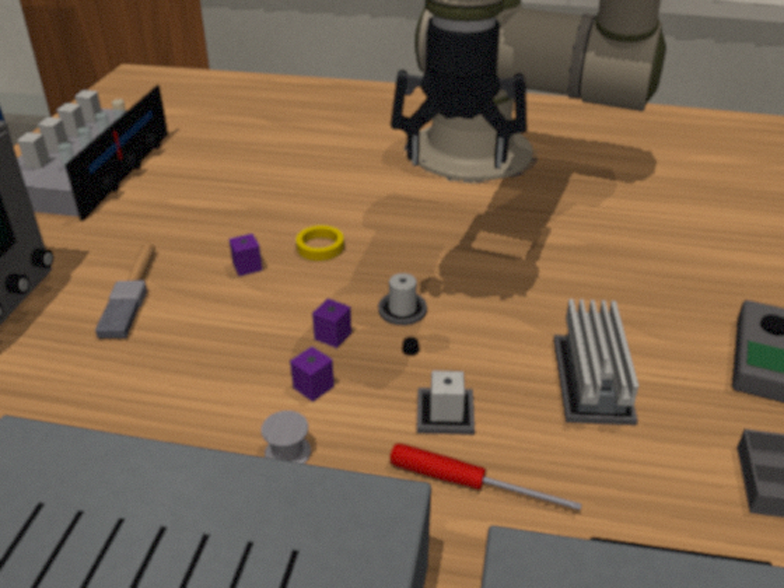

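The final pictures show everything in place: the heat sink fins up on the amplifier (600,355), the cans upright in their trays (402,295) and (447,397), and the arm clear. The fin tops are at about 64 mm, the expected 4+30+30, and tilt is close to zero. Handing in.

```bash
python3 -c "
from rig import ctrl
print(ctrl.finish_job())"
```

```text
the job is handed in; nothing more can be done
None
```

I took the pile apart and rebuilt it as asked, then handed the job in at about 32 s of the 120 s. No verdict is reported. The round and square cans stand upright in their trays, and the amplifier lies flat in the long tray with its key toward +x. The heat sink is on top of it, fins up, with the key in its notch, and the gripper is open and clear.

**Last checks (scene camera):**
- **Heat sink:** the fin tops are at about 64 mm, which is exactly the stack height expected. Tilt is under 0.001 rad. It sits about 1–2 mm off the amplifier's centre and within about 0.1° of the amplifier's direction as measured before stacking.
- **Cans:** the tops are at about 49 mm, as expected, and each is within about 2 mm of its tray's centre.

**Not confirmed:** in the last top view the arm hid the amplifier stack and most of the square can. Those final numbers rest on the scene camera. The few points the top camera did see agreed on height. It also fitted a 0.02 slope to the fins, but from a small visible patch (156 points), so I relied on the scene camera's fit.

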